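# Doff the thread winder and load the weighing tray

## Robot

A 7-joint arm with a two-finger parallel gripper is mounted at the origin on the work surface. World frame = base frame: x ahead of the robot, y to its left, z up, the work surface at z = 0. Lengths are in m, angles in rad, forces in N, time in s.
With the tool pointing down it reaches from about 0.35 to 0.9 m from the base axis. Payload 19.9 kg.
Tool frame: the origin (TCP) lies at the very end of the fingers, on their centre line; the grasp point (between the pads) lies 19 mm behind it (bot.grip_point_offset is the distance from the TCP to the grasp point, in m); z points along the fingers, y is the line along which they close (so a half turn about z gives the same grasp; the last joint's range is limited). The gripper opens to 94 mm and grips with 3 to 60 N. Pads are 16 mm wide; open, the fingers measure 119 mm over their backs; the gripper's body (75 mm by 177 mm) begins 78 mm behind the grasp point.
Start: joints at [1.208, 0.417, -0.01, 1.614, 0.005, 1.111, -0.053], TCP at [0.198, -0.593, 0.183] pointing down, gripper open.
Joint ranges: [-2.81, 2.81], [-0.39, 2.02], [-1.27, 1.25], [0.06, 2.57], [-1.19, 4.33], [0.19, 2], [-2.82, 2.82]. Speed limits (rad/s): [1.89, 1.89, 2.39, 2.39, 3.01, 3.01, 3.01].

## Interface

Orientations are given as [roll, pitch, yaw] about the fixed x, y, z axes, in that order (R = Rz(yaw) Ry(pitch) Rx(roll)).
In Python, from plant import bot gives the robot as it stands.
- The arm moves only by the tool drive_tool, never from a script. Its argument "deltas" is one flat list of numbers, 7 for each row, row after row: the shift along the tool's x, y, z as a fraction of full scale, then the turn, a rotation vector about the tool's x, y, z as a fraction of full scale, then the closure, from -1 (fully open) to 1 (shut). In form: [x, y, z, rx, ry, rz, jaw, x, y, z, rx, ry, rz, jaw, ...]. A call has exactly 8 rows; each row is the pose to reach, as a shift and turn from the pose commanded when the call began, along the tool's axes at that moment; what a row does not reach only later rows make up. Full scale, the value 1, is 0.5 m for a shift and pi/2 rad for a turn. A row lasts 1/8 s, in which the tool goes at most 62.5 mm and 10.7 degrees, less where a joint would pass 70% of its speed; a pose out of reach is approached as far as the arm can. A call with a number of a shift or a turn outside -1 to 1 is refused whole. A call with a gripper value outside its range is refused whole. The fingers move at their own pace and stop on an object; "force" is the grip in N (left out, the last holds). Time passes only in rows, so rows that repeat a pose let the fingers close, or fill a call up. It gives the time, the measured TCP pose, the force, the opening and the grip force at its end, in the units of the state.
- bot.get_obs(): the state, without advancing time (a new reading comes with each control period).
- bot.capture(name): name is "side" or "top"; returns the picture (400x640x3 uint8, red, green, blue); there is no depth.
- bot.get_calibration(name): a dict with "fx", "fy", "cx", "cy" (pixels), "position" and "rotation" of the camera in the world. Camera axes: x right, y down, z forward; pixel columns grow to the right and rows downward; lengths in m; the calibration is good to about 2 mm. A picture is of the moment at which its call begins. get_calibration takes no time and is no camera call.
- bot.sign_off(): hands the job in; it is judged then, once.
The state is a dict: "time_s": time; "joint_pos": joint angles; "dq": joint speeds; "joint_efforts": joint torques, N m; "eef_pos": TCP position; "eef_rot": TCP orientation; "force": force on the tool from outside, world axes, zero at the start; "wrist_torque": the same for the moment, N m; "finger_gap": finger opening in m; "gripper_force": force on a finger pad.
Only numpy, scipy, OpenCV 4.12 (cv2) and the standard library are available. Lean on these libraries where they do the work, as an engineer would, in place of code of your own. Each camera call takes 0.05 s, during which the arm holds its last target. There are 200 camera calls.

## Task

Change over the thread winder: lift its clamp lever out of its notch and move it to the release notch, take the full spool off the spindle and put the empty core on in its place, right down on the seat, then lift the lever back into its clamp notch. Stand all the full spools, the one from the winder and every one on the bench, upright in the light carton tray on the scale's small pan, spreading the weight evenly either side of the middle at every step so that the tray stays level on the pan and neither slides off centre nor tips. Leave the awl, the glue bottle and the mallet where they are.

Things in the scene. Friction and masses are not known exactly. Their poses are not given: they have to be found in the camera images.
- spool0_mid (a point): full thread spool: plain upright cylinder of brown thread, 60 mm diameter, 76 mm high, with a 28 mm bore right through along its axis, about 0.18 kg; stands on its end. The point is at its centre, 38 mm above its foot; z is its axis. This one starts on the winder's spindle (present in every start).
- spool1_mid (a point): full thread spool: plain upright cylinder of brown thread, 60 mm diameter, 76 mm high, with a 28 mm bore right through along its axis, about 0.18 kg; stands on its end. The point is at its centre, 38 mm above its foot; z is its axis. Starts standing on the bench; some of these are absent in a given start.
- spool2_mid (a point): full thread spool: plain upright cylinder of brown thread, 60 mm diameter, 76 mm high, with a 28 mm bore right through along its axis, about 0.18 kg; stands on its end. The point is at its centre, 38 mm above its foot; z is its axis. Starts standing on the bench; some of these are absent in a given start.
- spool3_mid (a point): full thread spool: plain upright cylinder of brown thread, 60 mm diameter, 76 mm high, with a 28 mm bore right through along its axis, about 0.18 kg; stands on its end. The point is at its centre, 38 mm above its foot; z is its axis. Starts standing on the bench; some of these are absent in a given start.
- spool4_mid (a point): full thread spool: plain upright cylinder of brown thread, 60 mm diameter, 76 mm high, with a 28 mm bore right through along its axis, about 0.18 kg; stands on its end. The point is at its centre, 38 mm above its foot; z is its axis. Starts standing on the bench; some of these are absent in a given start.
- core_mid (a point): the empty core: white plastic tube, 36 mm outside diameter, 76 mm high, 28 mm bore right through, with an orange foot flange 60 mm in diameter and 6 mm thick; 0.07 kg; stands on the bench, flange down. The point is at its centre, 38 mm above its foot; z is its axis.
- winder: thread winder (fixed): grey housing 240 mm (x) by 300 mm (y), 45 mm high, origin under its centre, front to -x. The upright spindle stands on it at y = -80 mm, the lever's pivot at x = 15, y = 50 mm; a motor case 145 mm high at its +x +y corner and a thin 145 mm high guide post at x = 100, y = -10 mm.
- spindle_seat (a point): point on the spindle's axis at the height of the aluminium seat plate (51 mm above the bench) on which the foot of a spool or core stands. The steel spindle is upright, 18 mm thick, with a 25 mm centring boss in its lowest 6 mm; it ends in a short cone.
- spindle_nose (a point): tip of the spindle, 88 mm above the seat, so 12 mm above the top of a seated core or spool. Just below it three small dogs stick out over the core's rim while the clamp lever is in its clamp notch; they are drawn fully into the spindle when it is in its release notch.
- lever_knob (a point): centre of the black upright knob, 24 mm diameter, 48 mm high, at the free end of the winder's clamp lever. It swings level, radius 115 mm, about the lever's upright pivot and can be lifted straight up. The frame turns with the lever: +x points from the knob to the pivot, 115 mm away; z up.
- lever_swing (a joint): turn of the clamp lever about its upright pivot, rad, positive anticlockwise from above: 0 in the clamp notch (at the winder's +y side), 0.87 in the release notch (towards the spindle). Each notch leaves about 0.03 rad of play. It stays where it is left; friction is small.
- lever_lift (a joint): how far the lever is lifted, m: 0 when it lies at the bottom of a notch; a lift of 14 mm clears the gate wall between the two notches, the stop is at 32 mm. It sinks by itself (about 2 to 4 N) when let go, resting on the wall if it is not over a notch.
- scale_pan (a point): small bench scale (fixed): centre of the top of its steel pan, 55 mm above the bench. The pan is only 110 mm (its x) by 100 mm (its y, along the tray's length), so the tray overhangs far at both ends.
- tray_in (a point): light open carton tray, 0.07 kg, standing loose across the scale's pan: 360 mm long (its y), 84 mm wide (its x), 25 mm high, walls and floor 4 mm. The point is at the centre of the inner floor, 4 mm above its underside; z up. It tips about the pan's edge if the weight in it goes more than 50 mm to one side along its length.
- awl: bystander: awl lying on the bench, 145 mm long.
- glue_bottle: bystander: glue bottle with a pointed red nozzle, 52 mm diameter, 135 mm high; origin under its foot.
- mallet: bystander: wooden mallet lying on the bench, 220 mm long, 42 mm high.
Not all that is in view belongs to the job. Leave any blue or yellow look-alike of the part that bears spool1_mid alone.

How it is judged:
By the outcome, as a careful person would: the job done as asked, in the order asked, and still so for the second after the job is handed in, with the robot touching nothing.
Of spool1, spool2, spool3, spool4 only 2 to 4 are there at a start; the rules pass over those that are not, and their reading is None.
At some moment in a run one of core, spool1, spool2, spool3, spool4 may be knocked a few centimetres aside while the robot is not near it.
Once in a run the grip may slacken for a moment while it holds something.
It also fails if it takes over 210 s, if anything falls off the work surface, if the arm or the gripper's body presses on something with over 40 N, if the wrist force passes 120 N, or if a joint passes its speed limit or range.

## Working session

There is one attempt and no reset: what is moved stays moved. The work goes in short steps, Python scripts to look and compute and a tool call to move; the robot and the scene stay as the last step left them, time stands still between calls to the robot, and variables do not carry over. Pictures are saved under pics/ and viewed, at most 14 in all, crops included, and the job is handed in when it is done.

Besides the shell and the picture viewer there is one more tool, called after "Call:" as a command line: name --argument value ..., lists and objects as JSON in quotes. drive_tool: Moves the arm, as the interface text tells. Shift numbers are shares of 0.5 m and turn numbers shares of pi/2 rad, none past 1 either way. Its arguments: {"type":"object","properties":{"deltas":{"type":"array","items":{"type":"number","minimum":-1,"maximum":1}},"force":{"type":"number"}},"required":["deltas"]}

```bash
ls; mkdir -p pics; python3 - <<'E'
from plant import bot
import cv2,numpy as np
o=bot.get_obs()
for k,v in o.items(): print(k,np.round(v,4))
for n in("top","side"):
    im=bot.capture(n); cv2.imwrite(f"pics/{n}0.png",im[...,::-1])
    c=bot.get_calibration(n); print(n,c)
E
```

```text
pics
time_s 0.0
joint_pos [ 1.2075  0.418  -0.0103  1.6142  0.0047  1.1108 -0.053 ]
dq [-0.0011  0.0007 -0.0009 -0.0011  0.0009  0.001   0.0006]
joint_efforts [-9.00000e-04 -8.51233e+01  6.38100e-01 -4.25986e+01 -4.89000e-02
  1.86000e-02  1.00000e-04]
eef_pos [ 0.1975 -0.5925  0.1823]
eef_rot [-3.1403e+00  1.0000e-04  3.2170e-01]
force [1.0016 0.3951 0.9572]
wrist_torque [-0.0213  0.0322  0.0555]
gripper_force 0.0
finger_gap 0.0941
top {'fx': 438.45544898377665, 'fy': 438.45544898377665, 'cx': 315.67811605966637, 'cy': 202.087794788766, 'position': array([0.34843564, 0.06220116, 1.25217231]), 'rotation': array([-3.00636994, -0.03005598, -1.56087156])}
side {'fx': 419.82298686686903, 'fy': 419.82298686686903, 'cx': 323.8861842109501, 'cy': 199.91791714711619, 'position': array([0.44698938, 0.70132505, 0.84153488]), 'rotation': array([-2.38602896,  0.02017457, -3.07971638])}
```

View pics/top0.png

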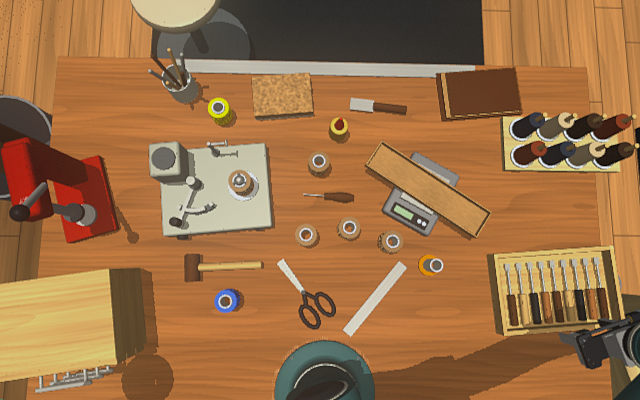

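View pics/side0.png

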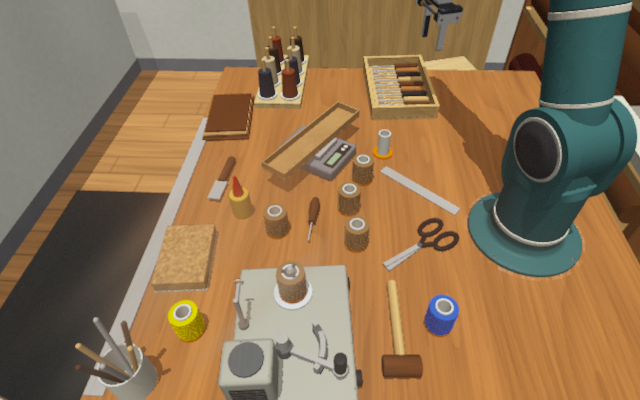

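The top view shows the winder at the left with the spool at (240,183), its knob near (176,221), bench spools at (319,162), (306,235), (348,228) and (390,241), and the core at (432,265). The tray runs from (375,150) to (480,225). The side view shows the same things. I'll zoom in for accurate pixels.

```bash
cat > h.py <<'E'
import numpy as np,cv2,json,os
from scipy.spatial.transform import Rotation as R
from plant import bot
CAL={n:bot.get_calibration(n) for n in("top","side")}
def ray(n,px):
    c=CAL[n]; M=R.from_euler('xyz',c['rotation']).as_matrix()
    d=np.column_stack([(np.atleast_2d(px)-[c['cx'],c['cy']])/[c['fx'],c['fy']],np.ones(len(np.atleast_2d(px)))])
    return np.array(c['position']),d@M.T
def plane(n,px,z):
    p,d=ray(n,px); return p+d*((z-p[2])/d[:,2])[:,None]
def proj(n,P):
    c=CAL[n]; M=R.from_euler('xyz',c['rotation']).as_matrix()
    q=(np.atleast_2d(P)-c['position'])@M; return q[:,:2]/q[:,2:]*[c['fx'],c['fy']]+[c['cx'],c['cy']]
def tri(a,b):
    p,d=ray("top",a); q,e=ray("side",b); d,e=d[0]/np.linalg.norm(d),e[0]/np.linalg.norm(e)
    s=np.linalg.lstsq(np.column_stack([d,-e]),q-p,rcond=None)[0]
    return (p+s[0]*d+q+s[1]*e)/2, np.linalg.norm(p+s[0]*d-q-s[1]*e)
E
python3 - <<'E'
from h import *
t=cv2.imread("pics/top0.png"); s=cv2.imread("pics/side0.png")
cv2.imwrite("pics/ct.png",cv2.resize(t[130:280,145:275],None,fx=4,fy=4,interpolation=cv2.INTER_CUBIC)[:600])
cv2.imwrite("pics/cs.png",cv2.resize(s[250:400,215:365],None,fx=4,fy=4,interpolation=cv2.INTER_CUBIC))
cv2.imwrite("pics/ct2.png",cv2.resize(t[130:280,290:490],None,fx=4,fy=4,interpolation=cv2.INTER_CUBIC))
cv2.imwrite("pics/cs2.png",cv2.resize(s[95:245,225:410],None,fx=4,fy=4,interpolation=cv2.INTER_CUBIC))
E
```

```text
(no output)
```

View pics/ct.png

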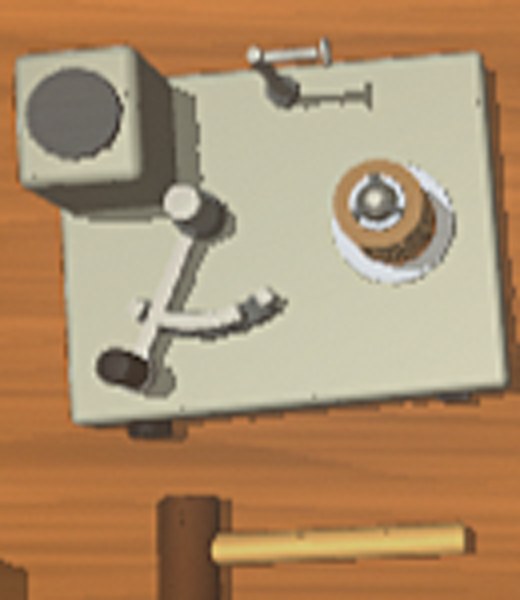

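View pics/cs.png

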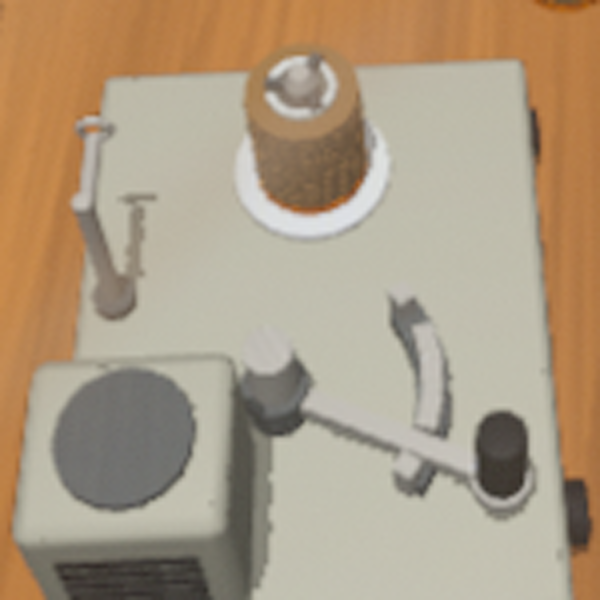

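View pics/ct2.png

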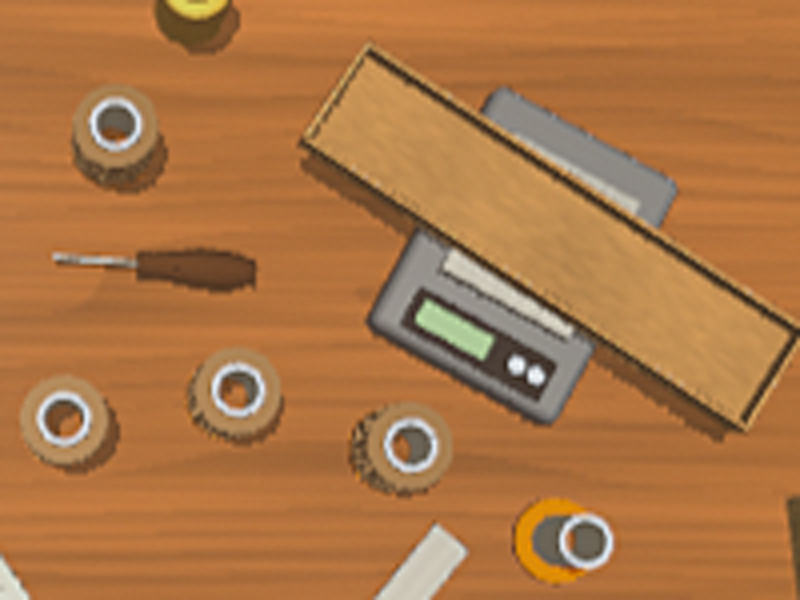

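View pics/cs2.png

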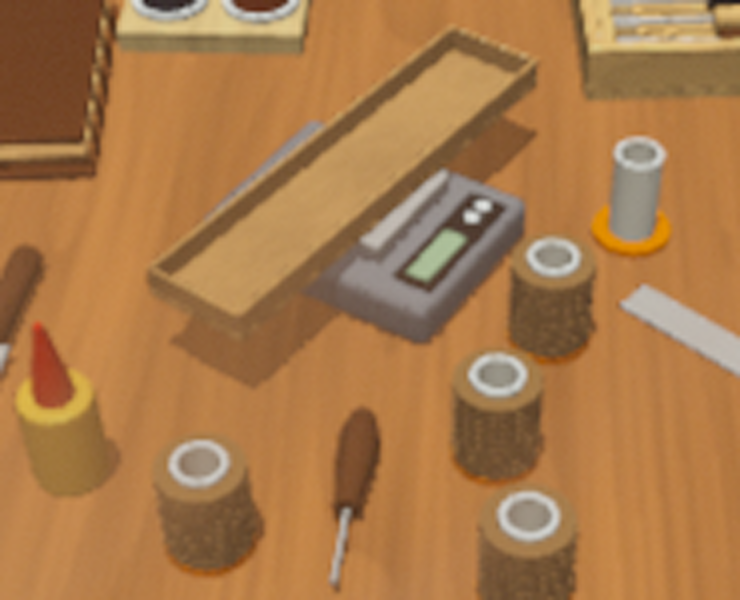

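```bash
python3 - <<'E'
from h import *
f=lambda u,o:(np.array(u)+.5)/4-.5+o
T=lambda *u:f(u,np.array([145,130])); S=lambda *u:f(u,np.array([215,250]))
T2=lambda *u:f(u,np.array([290,130])); S2=lambda *u:f(u,np.array([225,95]))
for n,a,b in [("nose",T(376,197),S(300,70)),("spool0 rim",T(376,200),S(300,86)),("knobtop",T(112,364),S(502,425)),("pivottop",T(183,201),S(267,340)),
 ("motortop",T(75,113),S(122,438)),("guide",T(257,52),S(83,200)),
 ("A",T2(115,124),S2(199,463)),("B",T2(64,419),S2(529,516)),("C",T2(238,390),S2(498,375)),("D",T2(411,445),S2(553,257)),("core",T2(586,541),S2(639,152)),
 ("t1",T2(369,45),S2(150,272)),("t2",T2(302,140),S2(238,318)),("t3",T2(800,332),S2(455,28)),("t4",T2(745,430),S2(537,65))]:
    P,e=tri(a,b); print(n,P.round(4),"err",round(e,4),"r",round(np.hypot(*P[:2]),3))
# ring refinement in top image
im=cv2.imread("pics/top0.png"); 
for n,c in [("A",T2(115,124)),("B",T2(64,419)),("C",T2(238,390)),("D",T2(411,445)),("core",T2(586,541))]:
    c=np.round(c).astype(int); w=im[c[1]-9:c[1]+10,c[0]-9:c[0]+10].astype(int)
    m=((w.min(2)>150)).astype(np.uint8); ys,xs=np.nonzero(m); (x,y),_=cv2.minEnclosingCircle(np.column_stack([xs,ys]).astype(np.float32))
    q=np.array([x,y])+c-9; print(n,q,plane("top",q,.076).round(4))
for u in [(65,195),(75,422),(503,383),(480,52)]: print(plane("top",T(*u),.045).round(4))
E
```

```text
nose [0.5585 0.2288 0.1387] err 0.0015 r 0.604
spool0 rim [0.559  0.2305 0.1268] err 0.002 r 0.605
knobtop [0.4509 0.3964 0.12  ] err 0.0023 r 0.6
pivottop [0.5598 0.3588 0.1113] err 0.0031 r 0.665
motortop [0.6097 0.4212 0.1453] err 0.0033 r 0.741
guide [0.6518 0.3082 0.1414] err 0.0011 r 0.721
A [0.6253 0.0221 0.075 ] err 0.0025 r 0.626
B [0.4226 0.0544 0.0736] err 0.0026 r 0.426
C [ 0.4435 -0.0627  0.0741] err 0.0025 r 0.448
D [ 0.4079 -0.1797  0.0736] err 0.0027 r 0.446
core [ 0.3449 -0.2962  0.0759] err 0.0026 r 0.455
t1 [ 0.685  -0.1542  0.0727] err 0.0024 r 0.702
t2 [ 0.6167 -0.1066  0.0764] err 0.004 r 0.626
t3 [ 0.4865 -0.4454  0.0805] err 0.0011 r 0.66
t4 [ 0.4204 -0.4081  0.0727] err 0.002 r 0.586
A [318.5        160.58333302] [[0.6239 0.0218 0.076 ]]
B [305.60714245 234.2589283 ] [[0.4215 0.0546 0.076 ]]
C [349.16666698 226.83333302] [[ 0.4429 -0.0625  0.076 ]]
D [392.5        240.86363602] [[ 0.4065 -0.1794  0.076 ]]
core [436. 265.] [[ 0.3433 -0.2957  0.076 ]]
[[0.5734 0.4572 0.045 ]]
[[0.4165 0.4415 0.045 ]]
[[0.4467 0.1516 0.045 ]]
[[0.6804 0.1733 0.045 ]]
```

```bash
cat > plan.py <<'E'
from h import *
def W(p): return np.array(p[:3]),R.from_euler('xyz',[np.pi,0,p[3]])
def plan(ways,start=None):
    """ways: [(x,y,z,yaw,gap_m,rows)], 8 rows in all; prints the numbers of one call; start: commanded pose (x,y,z,yaw), default measured."""
    o=bot.get_obs()
    if start is None: p0,r0=o['eef_pos'],R.from_euler('xyz',o['eef_rot'])
    else: p0,r0=W(start)
    out=[]; prev=np.array([*p0,r0.as_euler('xyz')[2] if start is None else start[3]]); n=0
    for *w,gap,k in ways:
        w=np.array(w); 
        for i in range(1,k+1):
            q=prev+(w-prev)*i/k; p,r=W(q); q0=W([0,0,0,prev[3]])[1] if False else None
            rv=(r0.inv()*r).as_rotvec()
            row=[*(r0.inv().apply(p-p0)/.5),*(rv/(np.pi/2)),1-gap/.047]; out.append(row)
        prev=w; n+=k
    assert n==8,n
    out=np.array(out); assert abs(out[:,:6]).max()<=1,out
    print("["+", ".join("%g"%round(v,3)+'' for v in out.ravel())+"]")
def st():
    o=bot.get_obs(); print("t",round(o['time_s'],2),"p",np.round(o['eef_pos'],4),"rpy",np.round(o['eef_rot'],4),"F",np.round(o['force'],1),"gap",round(o['finger_gap'],4),"gf",round(float(o['gripper_force']),1),"q",np.round(o['joint_pos'],2))
E
python3 - <<'E'
from plan import *
plan([(.42,-.30,.25,1.5,.05,8)])
a=(.42,-.30,.25,1.5)
plan([(.47,.15,.25,2.6,.05,8)],a)
E
```

```text
[0.076, -0.052, -0.017, -0.001, -0, -0.094, -0.064, 0.152, -0.104, -0.034, -0.001, -0, -0.188, -0.064, 0.228, -0.155, -0.051, -0.001, -0, -0.281, -0.064, 0.304, -0.207, -0.067, -0.001, -0, -0.375, -0.064, 0.379, -0.259, -0.084, -0.001, -0, -0.469, -0.064, 0.455, -0.311, -0.101, -0.001, -0, -0.563, -0.064, 0.531, -0.363, -0.118, -0.001, -0, -0.656, -0.064, 0.607, -0.415, -0.135, -0.001, -0, -0.75, -0.064]
[0.113, 0.005, 0, -0, 0, -0.088, -0.064, 0.226, 0.009, 0, 0, 0, -0.175, -0.064, 0.339, 0.014, 0, 0, 0, -0.263, -0.064, 0.452, 0.018, 0, 0, 0, -0.35, -0.064, 0.566, 0.023, 0, -0, 0, -0.438, -0.064, 0.679, 0.027, 0, -0, 0, -0.525, -0.064, 0.792, 0.032, 0, 0, 0, -0.613, -0.064, 0.905, 0.036, 0, 0, 0, -0.7, -0.064]
```

Call:
drive_tool --deltas '[0.08, -0.05, -0.03, 0, 0, -0.1, -0.06, 0.15, -0.1, -0.05, 0, 0, -0.2, -0.06, 0.23, -0.16, -0.08, 0, 0, -0.3, -0.06, 0.31, -0.21, -0.1, 0, 0, -0.4, -0.06, 0.38, -0.26, -0.12, 0, 0, -0.5, -0.06, 0.46, -0.31, -0.135, 0, 0, -0.6, -0.06, 0.54, -0.36, -0.135, 0, 0, -0.68, -0.06, 0.61, -0.415, -0.135, 0, 0, -0.75, -0.06]' --force 20

```text
time_s: 1.1
eef_pos: [0.4222, -0.2982, 0.2503]
eef_rot: [-3.141, -0.0, 1.504]
force: [0.2, -0.1, 0.6]
finger_gap: 0.05
gripper_force: 0.0
```

Call:
drive_tool --deltas '[0.11, 0, 0, 0, 0, -0.09, -0.06, 0.23, 0.01, 0, 0, 0, -0.18, -0.06, 0.34, 0.01, 0, 0, 0, -0.26, -0.06, 0.45, 0.02, 0, 0, 0, -0.35, -0.06, 0.57, 0.02, 0, 0, 0, -0.44, -0.06, 0.68, 0.03, 0, 0, 0, -0.53, -0.06, 0.79, 0.03, 0, 0, 0, -0.61, -0.06, 0.9, 0.035, 0, 0, 0, -0.7, -0.06]'

```text
time_s: 2.1
eef_pos: [0.4705, 0.1496, 0.2505]
eef_rot: [-3.141, 0.0, 2.603]
force: [1.3, -1.1, 0.3]
finger_gap: 0.0499
gripper_force: 0.0
```

```bash
python3 - <<'E'
from plan import *
plan([(.451,.396,.19,2.81,.05,5),(.451,.396,.082,2.81,.05,3)])
E
```

```text
[0.057, 0.081, 0.024, -0, 0, -0.026, -0.064, 0.114, 0.161, 0.048, -0, 0, -0.053, -0.064, 0.172, 0.242, 0.073, -0, 0, -0.079, -0.064, 0.229, 0.323, 0.097, -0, 0, -0.105, -0.064, 0.286, 0.403, 0.121, -0, 0, -0.131, -0.064, 0.286, 0.403, 0.193, -0, 0, -0.131, -0.064, 0.286, 0.403, 0.265, -0, 0, -0.131, -0.064, 0.286, 0.403, 0.337, -0, 0, -0.131, -0.064]
```

Call:
drive_tool --deltas '[0.06, 0.08, 0.02, 0, 0, -0.03, -0.06, 0.12, 0.16, 0.05, 0, 0, -0.05, -0.06, 0.17, 0.24, 0.07, 0, 0, -0.08, -0.06, 0.23, 0.32, 0.1, 0, 0, -0.1, -0.06, 0.286, 0.403, 0.12, 0, 0, -0.13, -0.06, 0.286, 0.403, 0.2, 0, 0, -0.13, -0.06, 0.286, 0.403, 0.27, 0, 0, -0.13, -0.06, 0.286, 0.403, 0.337, 0, 0, -0.13, -0.06]'

```text
time_s: 3.1
eef_pos: [0.4519, 0.3942, 0.0804]
eef_rot: [-3.141, -0.001, 2.804]
force: [0.4, -0.2, -0.3]
finger_gap: 0.0498
gripper_force: 0.0
```

Call:
drive_tool --deltas '[0, 0, 0.002, 0, 0, 0, 0.6, 0, 0, 0.002, 0, 0, 0, 0.6, 0, 0, 0.002, 0, 0, 0, 0.6, 0, 0, 0.002, 0, 0, 0, 0.6, 0, 0, 0.002, 0, 0, 0, 0.6, 0, 0, 0.002, 0, 0, 0, 0.6, 0, 0, 0.002, 0, 0, 0, 0.6, 0, 0, 0.002, 0, 0, 0, 0.6]'

```text
time_s: 4.1
eef_pos: [0.4531, 0.3965, 0.0827]
eef_rot: [3.137, 0.001, 2.804]
force: [3.3, 9.7, -4.6]
finger_gap: 0.0233
gripper_force: 20.0
```

```bash
python3 - <<'E'
from plan import *
st()
t=bot.capture("top"); s=bot.capture("side")
a=cv2.resize(t[130:250,145:275],None,fx=3,fy=3); b=cv2.resize(s[250:400,235:365],None,fx=3,fy=3)[:360]
cv2.imwrite("pics/k1.png",np.hstack([a,b])[...,::-1])
E
```

```text
t 4.1 p [0.4531 0.3965 0.0827] rpy [3.1368e+00 1.0000e-03 2.8039e+00] F [ 3.3  9.7 -4.6] gap 0.0233 gf 20.0 q [-0.17  0.62 -0.81  1.74  0.53  1.    0.05]
```

View pics/k1.png

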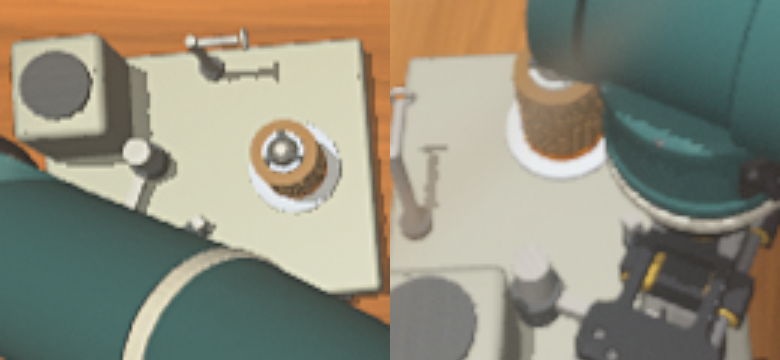

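Gripper closed on the knob (gap 23.3 mm). I'll lift it and swing it along the arc.

```bash
cat >> plan.py <<'E'
PV=np.array([.5598,.360])
def arc(p,a):  # rotate pose p=(x,y,z,yaw) about the pivot by a
    c,s=np.cos(a),np.sin(a); v=np.array(p[:2])-PV
    return (*(PV+[c*v[0]-s*v[1],s*v[0]+c*v[1]]),p[2],p[3]+a)
E
python3 - <<'E'
from plan import *
o=bot.get_obs(); p=(*o['eef_pos'],o['eef_rot'][2])
l=(p[0],p[1],p[2]+.024,p[3])
plan([(*l,.02,2)]+[(*arc(l,.87*i/6),.02,1) for i in range(1,7)])
E
```

```text
[-0, 0, -0.024, 0.003, 0.001, 0, 0.574, -0, 0, -0.048, 0.003, 0.001, 0, 0.574, -0.003, -0.032, -0.048, 0.003, 0.001, -0.092, 0.574, -0.01, -0.064, -0.048, 0.003, 0.001, -0.185, 0.574, -0.022, -0.095, -0.048, 0.003, 0.001, -0.277, 0.574, -0.038, -0.123, -0.049, 0.003, 0.002, -0.369, 0.574, -0.058, -0.149, -0.049, 0.003, 0.002, -0.462, 0.574, -0.082, -0.171, -0.049, 0.003, 0.002, -0.554, 0.574]
```

Call:
drive_tool --deltas '[0, 0.004, -0.025, 0, 0, 0, 0.6, 0, 0.004, -0.05, 0, 0, 0, 0.6, -0.003, -0.028, -0.05, 0, 0, -0.09, 0.6, -0.01, -0.06, -0.05, 0, 0, -0.185, 0.6, -0.022, -0.091, -0.05, 0, 0, -0.277, 0.6, -0.038, -0.12, -0.05, 0, 0, -0.369, 0.6, -0.058, -0.147, -0.05, 0, 0, -0.462, 0.6, -0.082, -0.17, -0.05, 0, 0, -0.554, 0.6]'

```text
time_s: 5.2
eef_pos: [0.4649, 0.3015, 0.1079]
eef_rot: [3.141, 0.006, -2.605]
force: [1.1, 24.9, -3.7]
finger_gap: 0.0232
gripper_force: 20.0
```

```bash
python3 - <<'E'
from plan import *
st(); o=bot.get_obs(); v=o['eef_pos'][:2]-PV; print(np.hypot(*v),np.arctan2(v[1],v[0])%6.2832-2.812)
E
```

```text
t 5.2 p [0.4649 0.3015 0.1079] rpy [ 3.1411  0.0057 -2.605 ] F [ 1.1 24.9 -3.7] gap 0.0232 gf 20.0 q [ 0.16  0.6  -1.06  1.84  0.61  1.05  0.97]
0.11145772506054935 0.8824816650153466
```

Call:
drive_tool --deltas '[0, 0, 0, 0, 0, 0, 0.6, 0, 0, 0, 0, 0, 0, 0.6, 0, 0, 0.014, 0, 0, 0, 0.6, 0, 0, 0.026, 0, 0, 0, 0.6, 0, 0, 0.038, 0, 0, 0, 0.6, 0, 0, 0.05, 0, 0, 0, 0.6, 0, 0, 0.05, 0, 0, 0, 0.6, 0, 0, 0.05, 0, 0, 0, 0.6]'

```text
time_s: 6.2
eef_pos: [0.4625, 0.3017, 0.082]
eef_rot: [3.141, 0.001, -2.609]
force: [-4.5, 5.2, 4.4]
finger_gap: 0.0232
gripper_force: 20.0
```

```bash
python3 - <<'E'
from plan import *
st(); o=bot.get_obs(); v=o['eef_pos'][:2]-PV; print(np.hypot(*v),np.arctan2(v[1],v[0])%6.2832-2.812)
E
```

```text
t 6.2 p [0.4625 0.3017 0.082 ] rpy [ 3.1407e+00  1.3000e-03 -2.6086e+00] F [-4.5  5.2  4.4] gap 0.0232 gf 20.0 q [ 0.14  0.64 -1.03  1.86  0.64  1.02  0.94]
0.11341684143849204 0.8691285745744439
```

```bash
python3 - <<'E'
from plan import *
o=bot.get_obs(); x,y,z=o['eef_pos']; w=o['eef_rot'][2]
plan([(x,y,z,w,.05,2),(x,y,.2,w,.06,3),(.50,.255,.23,w-.5,.09,3)])
plan([(.559,.230,.20,2.0,.094,8)],(.50,.255,.23,w-.5+6.2832))
E
```

```text
[0, 0, 0, 0.001, 0.001, 0, -0.064, 0, 0, 0, 0.001, 0.001, 0, -0.064, -0, 0, -0.079, 0.001, 0.001, 0, -0.277, -0, 0, -0.157, 0.001, 0.001, 0, -0.277, -0, 0, -0.236, 0.001, 0.001, 0, -0.277, -0.006, -0.039, -0.256, 0.001, 0.001, 0.106, -0.915, -0.012, -0.079, -0.276, 0.001, 0.001, 0.212, -0.915, -0.017, -0.118, -0.296, 0.001, 0.001, 0.318, -0.915]
[-0.015, -0.007, 0.008, 0, -0, 0.093, -1, -0.029, -0.013, 0.015, 0, -0, 0.187, -1, -0.044, -0.02, 0.023, 0, -0, 0.28, -1, -0.058, -0.027, 0.03, 0, -0, 0.374, -1, -0.073, -0.034, 0.037, -0, -0, 0.467, -1, -0.087, -0.04, 0.045, 0, -0, 0.561, -1, -0.102, -0.047, 0.052, 0, -0, 0.654, -1, -0.116, -0.054, 0.06, 0, -0, 0.748, -1]
```

Call:
drive_tool --deltas '[0, 0, 0, 0, 0, 0, -0.06, 0, 0, 0, 0, 0, 0, -0.06, 0, 0, -0.08, 0, 0, 0, -0.28, 0, 0, -0.16, 0, 0, 0, -0.28, 0, 0, -0.24, 0, 0, 0, -0.28, -0.006, -0.04, -0.26, 0, 0, 0.1, -0.92, -0.012, -0.08, -0.28, 0, 0, 0.21, -0.92, -0.017, -0.118, -0.3, 0, 0, 0.318, -0.92]'

```text
time_s: 7.2
eef_pos: [0.5004, 0.2531, 0.2314]
eef_rot: [-3.141, 0.0, -3.115]
force: [0.4, 0.2, -0.3]
finger_gap: 0.0865
gripper_force: 0.0
```

Call:
drive_tool --deltas '[-0.015, -0.007, 0.01, 0, 0, 0.09, -1, -0.03, -0.013, 0.015, 0, 0, 0.19, -1, -0.044, -0.02, 0.02, 0, 0, 0.28, -1, -0.058, -0.027, 0.03, 0, 0, 0.37, -1, -0.073, -0.034, 0.04, 0, 0, 0.47, -1, -0.087, -0.04, 0.045, 0, 0, 0.56, -1, -0.1, -0.047, 0.05, 0, 0, 0.65, -1, -0.116, -0.054, 0.06, 0, 0, 0.75, -1]'

```text
time_s: 8.2
eef_pos: [0.559, 0.2286, 0.201]
eef_rot: [-3.141, 0.0, 1.991]
force: [-0.6, -0.7, -0.2]
finger_gap: 0.0937
gripper_force: 0.0
```

```bash
python3 - <<'E'
from plan import *
st(); 
t=bot.capture("top"); s=bot.capture("side")
a=cv2.resize(t[130:250,145:275],None,fx=3,fy=3); b=cv2.resize(s[250:400,235:365],None,fx=3,fy=3)[:360]
cv2.imwrite("pics/k2.png",np.hstack([a,b])[...,::-1])
plan([(.559,.230,.087,2.0,.094,4),(.559,.230,.087,2.0,.055,4)])
E
```

```text
t 8.2 p [0.559  0.2286 0.201 ] rpy [-3.1415e+00  4.0000e-04  1.9911e+00] F [-0.6 -0.7 -0.2] gap 0.0937 gf 0.0 q [ 0.11  0.46 -0.74  1.63  0.33  1.18 -0.28]
[0.001, 0, 0.057, -0.001, 0, -0.001, -1, 0.002, 0.001, 0.113, -0.001, 0, -0.002, -1, 0.003, 0.001, 0.17, -0.001, 0, -0.003, -1, 0.004, 0.001, 0.227, -0.001, 0, -0.005, -1, 0.004, 0.001, 0.227, -0.001, 0, -0.005, -0.17, 0.004, 0.001, 0.227, -0.001, 0, -0.005, -0.17, 0.004, 0.001, 0.227, -0.001, 0, -0.005, -0.17, 0.004, 0.001, 0.227, -0.001, 0, -0.005, -0.17]
```

View pics/k2.png

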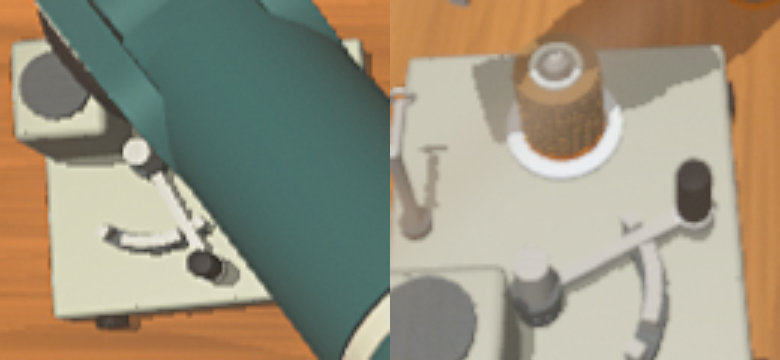

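The lever lies in the release notch (knob at ~(693,190) in the right half), and the dogs are gone from the nose at (555,63). Next I grip the spool.

Call:
drive_tool --deltas '[0.001, 0, 0.06, 0, 0, 0, -1, 0.002, 0.001, 0.12, 0, 0, 0, -1, 0.003, 0.001, 0.175, 0, 0, 0, -1, 0.004, 0.001, 0.227, 0, 0, 0, -1, 0.004, 0.001, 0.227, 0, 0, 0, -0.2, 0.004, 0.001, 0.227, 0, 0, 0, -0.2, 0.004, 0.001, 0.227, 0, 0, 0, -0.2, 0.004, 0.001, 0.227, 0, 0, 0, -0.2]' --force 25

```text
time_s: 9.3
eef_pos: [0.5588, 0.2312, 0.0883]
eef_rot: [3.141, 0.0, 1.997]
force: [-2.0, -0.5, 6.7]
finger_gap: 0.0597
gripper_force: 25.0
```

```bash
python3 - <<'E'
from plan import *
st()
E
```

```text
t 9.3 p [0.5588 0.2312 0.0883] rpy [3.1406e+00 2.0000e-04 1.9965e+00] F [-2.  -0.5  6.7] gap 0.0597 gf 25.0 q [ 0.06  0.58 -0.68  1.73  0.42  0.98 -0.35]
```

```bash
python3 - <<'E'
from plan import *
f=lambda u,o:(np.array(u)+.5)/4-.5+o
T=np.array([f(u,np.array([290,130])) for u in [(369,45),(302,140),(745,430),(800,332)]])
S=np.array([f(u,np.array([225,95])) for u in [(150,272),(238,318),(537,65),(455,28)]])
for n,q in(("top",T),("side",S)):
    P=plane(n,q,.08)[:,:2]; c,sz,a=cv2.minAreaRect(P.astype(np.float32)); print(n,P.round(4).tolist(),P.mean(0),c,sz,a)
    d=(P[0]+P[1]-P[2]-P[3]); print("yaw long axis",np.arctan2(d[1],d[0]))
# bright carton segmentation in top view for refinement
im=cv2.imread("pics/top0.png"); m=np.zeros(im.shape[:2],np.uint8); 
o=bot.get_obs(); x,y,z=o['eef_pos']; w=o['eef_rot'][2]
plan([(x,y,.25,w,.05,4),(.56,.08,.25,w-.3,.05,4)])
plan([(.553,-.277,.24,.983,.05,8)],(.56,.08,.25,w-.3))
E
```

```text
top [[0.6817, -0.1528], [0.6138, -0.106], [0.4189, -0.4051], [0.486, -0.4456]] [ 0.55010895 -0.27736699] (0.5508984327316284, -0.2780188024044037) (0.35698309540748596, 0.08239875733852386) 56.908409118652344
yaw long axis 0.9875006570936882
side [[0.684, -0.1464], [0.6179, -0.1032], [0.4216, -0.3978], [0.4871, -0.4464]] [ 0.55266275 -0.27343701] (0.5515204668045044, -0.27402982115745544) (0.3588326871395111, 0.08144897222518921) 56.720069885253906
yaw long axis 0.9864189758577411
[-0, 0, -0.081, 0.001, 0, 0, -0.064, -0, 0, -0.162, 0.001, 0, 0, -0.064, -0, 0, -0.243, 0.001, 0, 0, -0.064, -0, 0, -0.323, 0.001, 0, 0, -0.064, -0.069, -0.03, -0.323, 0.001, 0, 0.048, -0.064, -0.138, -0.061, -0.323, 0.001, 0, 0.095, -0.064, -0.207, -0.092, -0.323, 0.001, 0, 0.143, -0.064, -0.276, -0.122, -0.323, 0.001, 0, 0.191, -0.064]
[-0.088, -0.013, 0.003, -0, -0, 0.057, -0.064, -0.177, -0.026, 0.005, 0, -0, 0.114, -0.064, -0.265, -0.039, 0.008, 0, -0, 0.17, -0.064, -0.353, -0.052, 0.01, 0, -0, 0.227, -0.064, -0.442, -0.065, 0.013, -0, -0, 0.284, -0.064, -0.53, -0.078, 0.015, -0, -0, 0.341, -0.064, -0.618, -0.091, 0.018, -0, -0, 0.397, -0.064, -0.707, -0.103, 0.02, 0, -0, 0.454, -0.064]
```

Call:
drive_tool --deltas '[0, 0, -0.08, 0, 0, 0, -0.2, 0, 0, -0.16, 0, 0, 0, -0.2, 0, 0, -0.24, 0, 0, 0, -0.2, 0, 0, -0.32, 0, 0, 0, -0.2, -0.07, -0.03, -0.32, 0, 0, 0.05, -0.2, -0.14, -0.06, -0.32, 0, 0, 0.1, -0.2, -0.21, -0.09, -0.32, 0, 0, 0.14, -0.2, -0.28, -0.12, -0.32, 0, 0, 0.19, -0.2]'

```text
time_s: 10.3
eef_pos: [0.5614, 0.0775, 0.2478]
eef_rot: [3.141, 0.0, 1.696]
force: [0.8, -0.2, -1.3]
finger_gap: 0.0601
gripper_force: 25.0
```

```bash
python3 - <<'E'
from plan import *
st()
plan([(.5515,-.2765,.2,.988,.0564,8)])
E
```

```text
t 10.3 p [0.5614 0.0775 0.2478] rpy [3.1413e+00 1.0000e-04 1.6957e+00] F [ 0.8 -0.2 -1.3] gap 0.0601 gf 25.0 q [ 0.34  0.32 -0.67  1.67  0.21  1.23 -0.24]
[-0.088, -0.013, 0.012, 0, 0, 0.056, -0.2, -0.175, -0.027, 0.024, 0, 0, 0.113, -0.2, -0.263, -0.04, 0.036, 0, 0, 0.169, -0.2, -0.35, -0.054, 0.048, 0, 0, 0.225, -0.2, -0.438, -0.067, 0.06, 0, 0, 0.282, -0.2, -0.525, -0.081, 0.072, 0, 0, 0.338, -0.2, -0.613, -0.094, 0.084, 0, 0, 0.394, -0.2, -0.7, -0.108, 0.096, 0, 0, 0.451, -0.2]
```

Call:
drive_tool --deltas '[-0.09, -0.013, 0.01, 0, 0, 0.05, -0.2, -0.175, -0.027, 0.02, 0, 0, 0.11, -0.2, -0.26, -0.04, 0.03, 0, 0, 0.17, -0.2, -0.35, -0.054, 0.04, 0, 0, 0.22, -0.2, -0.44, -0.067, 0.06, 0, 0, 0.28, -0.2, -0.53, -0.08, 0.07, 0, 0, 0.34, -0.2, -0.61, -0.094, 0.08, 0, 0, 0.4, -0.2, -0.7, -0.108, 0.096, 0, 0, 0.451, -0.2]'

```text
time_s: 11.3
eef_pos: [0.5526, -0.277, 0.1996]
eef_rot: [3.141, -0.0, 0.986]
force: [1.2, -0.7, -1.7]
finger_gap: 0.06
gripper_force: 25.0
```

```bash
python3 - <<'E'
from plan import *
st()
s=bot.capture("side"); t=bot.capture("top")
o=bot.get_obs(); p=o['eef_pos']
q=proj("side",np.array([[p[0],p[1],p[2]-.0373],[p[0],p[1],p[2]+.0387]])); print(q)
b=cv2.resize(s[40:240,225:425],None,fx=2.5,fy=2.5); cv2.imwrite("pics/t1.png",b[...,::-1])
plan([(.5515,-.2765,.099,.988,.0564,6),(.5515,-.2765,.098,.988,.0564,2)])
E
```

```text
t 11.3 p [ 0.5526 -0.277   0.1996] rpy [ 3.1409e+00 -3.0000e-04  9.8600e-01] F [ 1.2 -0.7 -1.7] gap 0.06 gf 25.0 q [ 0.7   0.42 -0.38  1.6   0.17  1.15 -0.3 ]
[[313.54170394 110.00848398]
 [312.45416672  85.99395179]]
[0.002, -0.001, 0.033, -0.001, 0.001, -0.001, -0.2, 0.003, -0.001, 0.066, -0.001, 0.001, -0.002, -0.2, 0.005, -0.002, 0.099, -0.001, 0.001, -0.003, -0.2, 0.006, -0.003, 0.132, -0.001, 0.001, -0.004, -0.2, 0.008, -0.003, 0.165, -0.001, 0.001, -0.004, -0.2, 0.01, -0.004, 0.198, -0.001, 0.001, -0.005, -0.2, 0.01, -0.004, 0.199, -0.001, 0.001, -0.005, -0.2, 0.01, -0.004, 0.2, -0.001, 0.001, -0.005, -0.2]
```

View pics/t1.png

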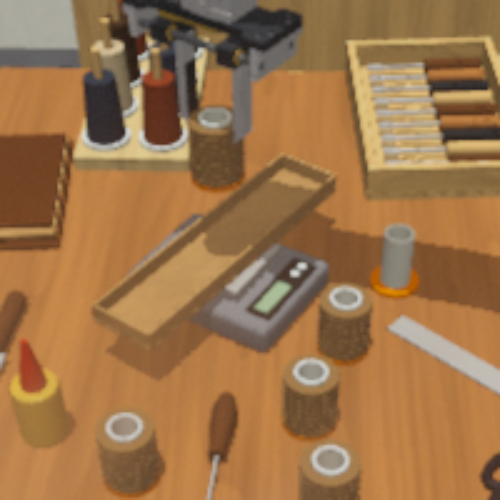

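The spool hangs straight in the grip over the tray centre, with its foot near (218,178), where it should be. Lowering it.

Call:
drive_tool --deltas '[0, 0, 0.04, 0, 0, 0, -0.2, 0, 0, 0.08, 0, 0, 0, -0.2, 0, 0, 0.12, 0, 0, 0, -0.2, 0, 0, 0.155, 0, 0, 0, -0.2, 0, 0, 0.18, 0, 0, 0, -0.2, 0, 0, 0.196, 0, 0, 0, -0.2, 0, 0, 0.202, 0, 0, 0, -0.2, 0, 0, 0.202, 0, 0, 0, -0.2]'

```text
time_s: 12.4
eef_pos: [0.5525, -0.2753, 0.0987]
eef_rot: [3.141, -0.0, 0.989]
force: [-0.0, 0.3, -1.5]
finger_gap: 0.0603
gripper_force: 25.0
```

```bash
python3 - <<'E'
from plan import *
st()
E
```

```text
t 12.4 p [ 0.5525 -0.2753  0.0987] rpy [ 3.1413e+00 -1.0000e-04  9.8940e-01] F [-0.   0.3 -1.5] gap 0.0603 gf 25.0 q [ 0.68  0.52 -0.36  1.7   0.21  0.96 -0.34]
```

Call:
drive_tool --deltas '[0, 0, 0.003, 0, 0, 0, -0.2, 0, 0, 0.005, 0, 0, 0, -0.2, 0, 0, 0.005, 0, 0, 0, -0.45, 0, 0, 0.005, 0, 0, 0, -0.8, 0, 0, 0.005, 0, 0, 0, -1, 0, 0, -0.06, 0, 0, 0, -1, 0, 0, -0.16, 0, 0, 0, -1, 0, 0, -0.26, 0, 0, 0, -1]'

```text
time_s: 13.4
eef_pos: [0.5522, -0.2751, 0.2299]
eef_rot: [-3.141, -0.0, 0.989]
force: [0.0, 0.6, 0.6]
finger_gap: 0.0942
gripper_force: 0.0
```

```bash
python3 - <<'E'
from plan import *
st(); s=bot.capture("side"); t=bot.capture("top"); cv2.imwrite("pics/s3.png",s[...,::-1]); cv2.imwrite("pics/t3.png",t[...,::-1])
a=cv2.resize(t[130:280,290:490],None,fx=2,fy=2); b=cv2.resize(s[95:245,225:425],None,fx=2,fy=2)
cv2.imwrite("pics/c3.png",np.hstack([a,b])[...,::-1])
E
```

```text
t 13.4 p [ 0.5522 -0.2751  0.2299] rpy [-3.1412e+00 -1.0000e-04  9.8950e-01] F [0.  0.6 0.6] gap 0.0942 gf 0.0 q [ 0.71  0.39 -0.39  1.57  0.15  1.21 -0.29]
```

View pics/c3.png

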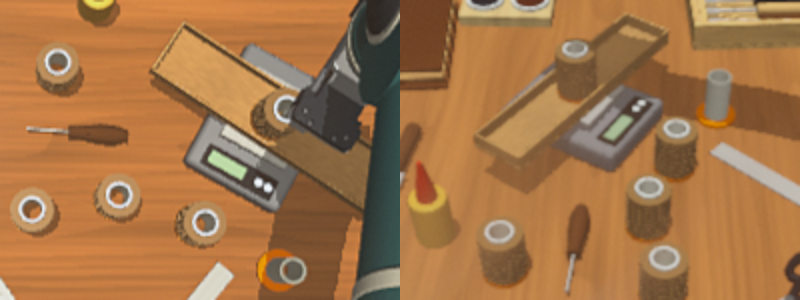

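The spool stands in the middle of the level tray (right half (575,70)), and the other spools and core are where they were. Next the core: I'll grip it twice at right angles so it is centred in the jaws.

```bash
cat >> plan.py <<'E'
def ring(n,P,r=10,thr=150,im=None):
    """centre (world, at height P[2]) of the white ring near point P in view n"""
    im=bot.capture(n) if im is None else im
    c=np.round(proj(n,P)[0]).astype(int); w=im[c[1]-r:c[1]+r+1,c[0]-r:c[0]+r+1].astype(int)
    m=((w.min(2)>thr)&(w.max(2)-w.min(2)<45)).astype(np.uint8); k,l,s,_=cv2.connectedComponentsWithStats(m,connectivity=8)
    if k<2: return None
    b=1+np.argmax(s[1:,4]); ys,xs=np.nonzero(l==b); pts=np.column_stack([xs,ys]).astype(np.float32)
    h=cv2.convexHull(pts); M=cv2.moments(h); q=np.array([M['m10']/M['m00'],M['m01']/M['m00']])+c-r
    return plane(n,q,P[2])[0].round(4),int(s[b,4])
E
python3 - <<'E'
from plan import *
t=cv2.imread("pics/t3.png")[...,::-1]; s=cv2.imread("pics/s3.png")[...,::-1]
for k,P in dict(core=(.344,-.296,.076),A=(.6245,.022,.076),B=(.422,.0545,.076),C=(.443,-.0625,.076),D=(.407,-.1795,.076),S0=(.5522,-.2755,.135)).items():
    print(k,ring("top",P,im=t),ring("side",P,im=s))
plan([(.344,-.296,.12,2.43,.06,8)])
plan([(.344,-.296,.036,2.43,.06,3),(.344,-.296,.036,2.43,.03,5)],(.344,-.296,.12,2.43))
plan([(.344,-.296,.036,2.43,.06,2),(.344,-.296,.036,1.43,.06,6)],(.344,-.296,.036,2.43))
plan([(.344,-.296,.036,.86,.06,4),(.344,-.296,.036,.86,.03,4)],(.344,-.296,.036,1.43))
E
```

```text
core (array([ 0.3366, -0.3086,  0.076 ]), 10) None
A (array([0.624 , 0.0218, 0.076 ]), 64) (array([0.627 , 0.0225, 0.076 ]), 73)
B (array([0.4212, 0.0547, 0.076 ]), 68) (array([0.4239, 0.0559, 0.076 ]), 83)
C (array([ 0.4425, -0.0621,  0.076 ]), 71) (array([ 0.4447, -0.0617,  0.076 ]), 75)
D (array([ 0.4066, -0.1789,  0.076 ]), 73) (array([ 0.409 , -0.1773,  0.076 ]), 59)
S0 (array([ 0.554 , -0.2723,  0.135 ]), 53) (array([ 0.556 , -0.2733,  0.135 ]), 38)
[-0.033, -0.041, 0.028, 0.005, -0, -0.115, -0.277, -0.066, -0.083, 0.056, 0.005, 0, -0.229, -0.277, -0.099, -0.124, 0.084, 0.005, 0.001, -0.344, -0.277, -0.132, -0.166, 0.113, 0.005, 0.001, -0.459, -0.277, -0.166, -0.207, 0.141, 0.005, 0.002, -0.573, -0.277, -0.199, -0.249, 0.169, 0.005, 0.002, -0.688, -0.277, -0.232, -0.29, 0.197, 0.004, 0.003, -0.802, -0.277, -0.265, -0.331, 0.225, 0.004, 0.003, -0.917, -0.277]
[0, -0, 0.056, 0, 0, 0, -0.277, 0, -0, 0.112, 0, 0, 0, -0.277, 0, -0, 0.168, 0, 0, 0, -0.277, 0, -0, 0.168, 0, 0, 0, 0.362, 0, -0, 0.168, 0, 0, 0, 0.362, 0, -0, 0.168, 0, 0, 0, 0.362, 0, -0, 0.168, 0, 0, 0, 0.362, 0, -0, 0.168, 0, 0, 0, 0.362]
[0, 0, 0, 0, 0, 0, -0.277, 0, 0, 0, 0, 0, 0, -0.277, 0, 0, 0, 0, -0, 0.106, -0.277, 0, 0, 0, -0, -0, 0.212, -0.277, 0, 0, 0, -0, -0, 0.318, -0.277, 0, 0, 0, -0, -0, 0.424, -0.277, 0, 0, 0, 0, -0, 0.531, -0.277, 0, 0, 0, 0, -0, 0.637, -0.277]
[0, 0, 0, -0, -0, 0.091, -0.277, 0, 0, 0, 0, -0, 0.181, -0.277, 0, 0, 0, 0, -0, 0.272, -0.277, 0, 0, 0, -0, -0, 0.363, -0.277, 0, 0, 0, -0, -0, 0.363, 0.362, 0, 0, 0, -0, -0, 0.363, 0.362, 0, 0, 0, -0, -0, 0.363, 0.362, 0, 0, 0, -0, -0, 0.363, 0.362]
```

Call:
drive_tool --deltas '[-0.03, -0.04, 0.03, 0, 0, -0.115, -0.28, -0.07, -0.08, 0.06, 0, 0, -0.23, -0.28, -0.1, -0.12, 0.08, 0, 0, -0.34, -0.28, -0.13, -0.17, 0.11, 0, 0, -0.46, -0.28, -0.17, -0.21, 0.14, 0, 0, -0.57, -0.28, -0.2, -0.25, 0.17, 0, 0, -0.69, -0.28, -0.23, -0.29, 0.2, 0, 0, -0.8, -0.28, -0.265, -0.331, 0.22, 0, 0, -0.917, -0.28]' --force 10

```text
time_s: 14.5
eef_pos: [0.3403, -0.2948, 0.1177]
eef_rot: [3.141, -0.0, 2.436]
force: [0.1, -0.4, 0.1]
finger_gap: 0.0603
gripper_force: 0.0
```

```bash
python3 - <<'E'
from plan import *
st(); s=bot.capture("side"); t=bot.capture("top")
for thr in (110,130): print(ring("top",(.344,-.296,.076),thr=thr,im=t),ring("side",(.344,-.296,.076),thr=thr,im=s))
cv2.imwrite("pics/s4.png",s[...,::-1]);cv2.imwrite("pics/t4.png",t[...,::-1])
# orange flange centroid in side view vs. first picture
for f in ("pics/side0.png","pics/s4.png"):
    h=cv2.cvtColor(cv2.imread(f)[120:170,350:420],cv2.COLOR_BGR2HSV); m=cv2.inRange(h,(10,200,150),(25,255,255)); ys,xs=np.nonzero(m); print(f,xs.mean()+350,ys.mean()+120,len(xs))
E
```

```text
t 14.5 p [ 0.3403 -0.2948  0.1177] rpy [ 3.1415e+00 -5.0000e-04  2.4361e+00] F [ 0.1 -0.4  0.1] gap 0.0603 gf 0.0 q [ 1.18  0.23 -0.59  2.08  0.17  0.87  1.35]
(array([ 0.337 , -0.2879,  0.076 ]), 26) (array([ 0.3469, -0.2791,  0.076 ]), 138)
(array([ 0.3356, -0.2876,  0.076 ]), 19) (array([ 0.3469, -0.2903,  0.076 ]), 24)
pics/side0.png 381.8666666666667 153.7047619047619 105
pics/s4.png 382.1313131313131 153.57575757575756 99
```

Call:
drive_tool --deltas '[0, 0, 0.055, 0, 0, 0, -0.28, 0, 0, 0.11, 0, 0, 0, -0.28, 0, 0, 0.164, 0, 0, 0, -0.28, 0, 0, 0.164, 0, 0, 0, 0.36, 0, 0, 0.164, 0, 0, 0, 0.36, 0, 0, 0.164, 0, 0, 0, 0.36, 0, 0, 0.164, 0, 0, 0, 0.36, 0, 0, 0.164, 0, 0, 0, 0.36]' --force 6

```text
time_s: 15.6
eef_pos: [0.3421, -0.2954, 0.0371]
eef_rot: [3.141, 0.002, 2.43]
force: [2.1, 1.2, 6.0]
finger_gap: 0.035
gripper_force: 6.0
```

Call:
drive_tool --deltas '[0, 0, 0, 0, 0, 0, -0.28, 0, 0, 0, 0, 0, 0, -0.28, 0, 0, 0, 0, 0, 0.11, -0.28, 0, 0, 0, 0, 0, 0.22, -0.28, 0, 0, 0, 0, 0, 0.33, -0.28, 0, 0, 0, 0, 0, 0.44, -0.28, 0, 0, 0, 0, 0, 0.54, -0.28, 0, 0, 0, 0, 0, 0.64, -0.28]'

```text
time_s: 16.6
eef_pos: [0.3411, -0.295, 0.0364]
eef_rot: [-3.141, -0.0, 1.419]
force: [-0.4, 0.2, -0.8]
finger_gap: 0.06
gripper_force: 0.0
```

Call:
drive_tool --deltas '[0, 0, 0, 0, 0, 0.09, -0.28, 0, 0, 0, 0, 0, 0.18, -0.28, 0, 0, 0, 0, 0, 0.27, -0.28, 0, 0, 0, 0, 0, 0.36, -0.28, 0, 0, 0, 0, 0, 0.36, 0.36, 0, 0, 0, 0, 0, 0.36, 0.36, 0, 0, 0, 0, 0, 0.36, 0.36, 0, 0, 0, 0, 0, 0.36, 0.36]' --force 10

```text
time_s: 17.6
eef_pos: [0.3412, -0.2951, 0.0364]
eef_rot: [-3.141, -0.0, 0.86]
force: [0.4, -0.4, 0.2]
finger_gap: 0.0349
gripper_force: 10.0
```

```bash
python3 - <<'E'
from plan import *
st()
E
```

```text
t 17.6 p [ 0.3412 -0.2951  0.0364] rpy [-3.1415 -0.      0.8598] F [ 0.4 -0.4  0.2] gap 0.0349 gf 10.0 q [ 0.81  0.34 -0.19  2.15  0.1   0.67 -0.16]
```

```bash
python3 - <<'E'
from plan import *
a=(.36,-.26,.22,1.1)
plan([(.341,-.295,.09,.86,.03,3),(*a,.03,5)])
plan([(.47,.03,.215,1.6,.03,8)],a)
plan([(.5588,.230,.205,1.96,.03,8)],(.47,.03,.215,1.6))
E
```

```text
[-0, -0, -0.036, -0, -0, -0, 0.362, -0, -0, -0.071, -0, -0, -0, 0.362, -0, -0, -0.107, -0, -0, -0, 0.362, 0.016, -0.004, -0.159, -0, -0, -0.031, 0.362, 0.031, -0.007, -0.211, -0, -0, -0.061, 0.362, 0.047, -0.011, -0.263, -0, -0, -0.092, 0.362, 0.062, -0.014, -0.315, -0, -0, -0.122, 0.362, 0.078, -0.017, -0.367, -0, -0, -0.153, 0.362]
[0.077, -0.008, 0.001, -0, 0, -0.04, 0.362, 0.154, -0.017, 0.002, -0, 0, -0.08, 0.362, 0.231, -0.025, 0.004, -0, 0, -0.119, 0.362, 0.308, -0.034, 0.005, -0, 0, -0.159, 0.362, 0.385, -0.042, 0.006, -0, 0, -0.199, 0.362, 0.463, -0.05, 0.008, 0, 0, -0.239, 0.362, 0.54, -0.059, 0.009, -0, 0, -0.279, 0.362, 0.617, -0.067, 0.01, 0, 0, -0.318, 0.362]
[0.049, 0.024, 0.003, 0, 0, -0.029, 0.362, 0.099, 0.047, 0.005, -0, 0, -0.057, 0.362, 0.148, 0.071, 0.008, 0, 0, -0.086, 0.362, 0.197, 0.095, 0.01, -0, 0, -0.115, 0.362, 0.247, 0.118, 0.013, 0, 0, -0.143, 0.362, 0.296, 0.142, 0.015, 0, 0, -0.172, 0.362, 0.345, 0.166, 0.018, -0, 0, -0.201, 0.362, 0.395, 0.189, 0.02, -0, 0, -0.229, 0.362]
```

Call:
drive_tool --deltas '[0, 0, -0.04, 0, 0, 0, 0.36, 0, 0, -0.07, 0, 0, 0, 0.36, 0, 0, -0.11, 0, 0, 0, 0.36, 0.016, -0.004, -0.16, 0, 0, -0.03, 0.36, 0.03, -0.007, -0.21, 0, 0, -0.06, 0.36, 0.047, -0.01, -0.26, 0, 0, -0.09, 0.36, 0.06, -0.014, -0.315, 0, 0, -0.12, 0.36, 0.078, -0.017, -0.367, 0, 0, -0.153, 0.36]' --force 25

```text
time_s: 18.6
eef_pos: [0.3602, -0.2598, 0.2212]
eef_rot: [3.141, 0.0, 1.101]
force: [0.4, -0.5, -0.9]
finger_gap: 0.0346
gripper_force: 25.0
```

Call:
drive_tool --deltas '[0.077, -0.008, 0, 0, 0, -0.04, 0.36, 0.154, -0.017, 0, 0, 0, -0.08, 0.36, 0.23, -0.025, 0, 0, 0, -0.12, 0.36, 0.31, -0.034, 0, 0, 0, -0.16, 0.36, 0.385, -0.042, 0, 0, 0, -0.2, 0.36, 0.46, -0.05, 0, 0, 0, -0.24, 0.36, 0.54, -0.06, 0.01, 0, 0, -0.28, 0.36, 0.617, -0.067, 0.01, 0, 0, -0.318, 0.36]'

```text
time_s: 19.6
eef_pos: [0.4706, 0.0312, 0.215]
eef_rot: [-3.142, 0.0, 1.601]
force: [-0.2, -0.7, -0.6]
finger_gap: 0.0346
gripper_force: 25.0
```

```bash
python3 - <<'E'
from plan import *
st(); plan([(.5588,.230,.205,1.96,.03,8)])
# nose: check spindle now bare in both views (cone bright blob?) -- save crops
s=bot.capture("side"); t=bot.capture("top"); cv2.imwrite("pics/s5.png",s[...,::-1]);cv2.imwrite("pics/t5.png",t[...,::-1])
n=proj("top",(.5585,.229,.139))[0].astype(int); m=proj("side",(.5585,.229,.139))[0].astype(int); print(n,m)
a=cv2.resize(t[n[1]-20:n[1]+40,n[0]-30:n[0]+30],None,fx=6,fy=6,interpolation=cv2.INTER_CUBIC); b=cv2.resize(s[m[1]-10:m[1]+50,m[0]-30:m[0]+30],None,fx=6,fy=6,interpolation=cv2.INTER_CUBIC)
cv2.imwrite("pics/n5.png",np.hstack([a,b])[...,::-1])
E
```

```text
t 19.6 p [0.4706 0.0312 0.215 ] rpy [-3.1415e+00  3.0000e-04  1.6011e+00] F [-0.2 -0.7 -0.6] gap 0.0346 gf 25.0 q [ 0.43  0.14 -0.61  1.93  0.09  1.1  -0.19]
[0.049, 0.024, 0.002, -0, 0, -0.029, 0.362, 0.098, 0.047, 0.005, -0, 0, -0.057, 0.362, 0.147, 0.071, 0.007, -0, 0, -0.086, 0.362, 0.196, 0.094, 0.01, -0, 0, -0.114, 0.362, 0.245, 0.118, 0.012, -0, 0, -0.143, 0.362, 0.294, 0.141, 0.015, -0, 0, -0.171, 0.362, 0.343, 0.165, 0.017, -0, 0, -0.2, 0.362, 0.392, 0.188, 0.02, -0, 0, -0.228, 0.362]
[238 178] [289 267]
```

View pics/n5.png

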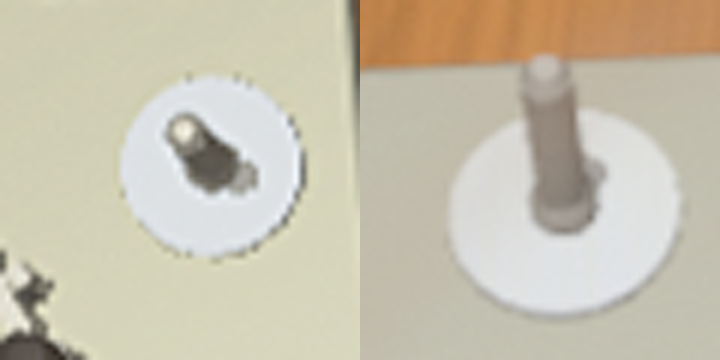

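The bare spindle: seat disc centre at about (212,167) in the left half and (565,214) in the right, nose at (184,130) and (546,66).

```bash
python3 - <<'E'
from plan import *
f=lambda u,o:(np.array(u)+.5)/6-.5+o
print("nose",tri(f((184,131),np.array([208,158])),f((186,66),np.array([259,257]))))
for n,o in(("top",(208,158)),("side",(259,257))):
    im=cv2.imread(f"pics/{n[0]}5.png"); w=im[o[1]:o[1]+60,o[0]:o[0]+60].astype(int)
    m=((w.min(2)>185)&(w[...,0]>=w[...,2]-4)).astype(np.uint8); k,l,s,_=cv2.connectedComponentsWithStats(m)
    b=1+np.argmax(s[1:,4]); h=cv2.convexHull(np.column_stack(np.nonzero(l==b)[::-1]).astype(np.float32))
    (c,ax,a)=cv2.fitEllipse(h); M=cv2.moments(h); q=np.array([M['m10'],M['m01']])/M['m00']
    print(n,c,ax,plane(n,np.array(c)+o,.051),plane(n,q+o,.051))
E
```

```text
nose (array([0.5578181 , 0.22980306, 0.13830562]), np.float64(0.0028530951471782352))
top (34.67011260986328, 27.241161346435547) (29.100975036621094, 29.863943099975586) [[0.55648503 0.23023082 0.051     ]] [[0.55635164 0.23030356 0.051     ]]
side (33.721248626708984, 35.46040725708008) (32.64237976074219, 37.734596252441406) [[0.55894817 0.23408331 0.051     ]] [[0.55802344 0.23540383 0.051     ]]
```

Call:
drive_tool --deltas '[0.05, 0.024, 0, 0, 0, -0.03, 0.36, 0.1, 0.047, 0, 0, 0, -0.06, 0.36, 0.15, 0.07, 0.01, 0, 0, -0.09, 0.36, 0.2, 0.094, 0.01, 0, 0, -0.11, 0.36, 0.245, 0.118, 0.01, 0, 0, -0.14, 0.36, 0.294, 0.14, 0.015, 0, 0, -0.17, 0.36, 0.343, 0.165, 0.02, 0, 0, -0.2, 0.36, 0.392, 0.188, 0.02, 0, 0, -0.228, 0.36]'

```text
time_s: 20.7
eef_pos: [0.5594, 0.2286, 0.2049]
eef_rot: [-3.141, 0.0, 1.958]
force: [0.5, 0.1, -1.2]
finger_gap: 0.0344
gripper_force: 25.0
```

Call:
drive_tool --deltas '[0, 0, 0.04, 0, 0, 0, 0.36, 0, 0, 0.08, 0, 0, 0, 0.36, 0, 0, 0.12, 0, 0, 0, 0.36, 0, 0, 0.16, 0, 0, 0, 0.36, 0, 0, 0.19, 0, 0, 0, 0.36, 0, 0, 0.21, 0, 0, 0, 0.36, 0, 0, 0.215, 0, 0, 0, 0.36, 0, 0, 0.215, 0, 0, 0, 0.36]'

```text
time_s: 21.7
eef_pos: [0.5592, 0.2288, 0.0977]
eef_rot: [3.141, -0.0, 1.957]
force: [0.1, 0.4, -0.2]
finger_gap: 0.0344
gripper_force: 25.0
```

```bash
python3 - <<'E'
from plan import *
st()
E
```

```text
t 21.7 p [0.5592 0.2288 0.0977] rpy [ 3.1412e+00 -1.0000e-04  1.9571e+00] F [ 0.1  0.4 -0.2] gap 0.0344 gf 25.0 q [ 0.05  0.56 -0.66  1.73  0.4   0.99 -0.37]
```

Call:
drive_tool --deltas '[0.003, 0, 0, 0, 0, 0, 0.36, 0.003, 0, 0.004, 0, 0, 0, 0.36, 0.003, 0, 0.008, 0, 0, 0, 0.36, 0.003, 0, 0.011, 0, 0, 0, 0.36, 0.003, 0, 0.014, 0, 0, 0, 0.36, 0.003, 0, 0.017, 0, 0, 0, 0.36, 0.003, 0, 0.02, 0, 0, 0, 0.36, 0.003, 0, 0.021, 0, 0, 0, 0.36]'

```text
time_s: 22.7
eef_pos: [0.5587, 0.2302, 0.0873]
eef_rot: [3.141, -0.0, 1.957]
force: [-1.8, -1.3, 8.7]
finger_gap: 0.0347
gripper_force: 25.0
```

```bash
python3 - <<'E'
from plan import *
st()
E
```

```text
t 22.7 p [0.5587 0.2302 0.0873] rpy [ 3.1412 -0.      1.9569] F [-1.8 -1.3  8.7] gap 0.0347 gf 25.0 q [ 0.04  0.57 -0.65  1.73  0.41  0.98 -0.38]
```

```bash
python3 - <<'E'
from plan import *
plan([(.5587,.2302,.0873,1.957,.06,2),(.5587,.2302,.21,1.957,.06,3),(.53,.25,.21,2.45,.06,3)])
plan([(.4625,.3017,.16,3.674,.05,8)],(.53,.25,.21,2.45))
plan([(.4625,.3017,.0825,3.674,.05,3),(.4625,.3017,.0825,3.674,.02,5)],(.4625,.3017,.16,3.674))
E
```

```text
[0, 0, 0, 0, -0, -0, -0.277, 0, 0, 0, 0, -0, -0, -0.277, 0, 0, -0.082, 0, -0, -0, -0.277, 0, 0, -0.164, 0, -0, -0, -0.277, 0, 0, -0.245, 0, -0, -0, -0.277, 0.019, -0.013, -0.245, 0, 0, -0.105, -0.277, 0.039, -0.025, -0.245, 0, 0, -0.209, -0.277, 0.058, -0.038, -0.245, 0, 0, -0.314, -0.277]
[0.021, -0.001, 0.013, 0, 0, -0.097, -0.064, 0.042, -0.002, 0.025, 0, 0, -0.195, -0.064, 0.064, -0.002, 0.037, 0, 0, -0.292, -0.064, 0.085, -0.003, 0.05, 0, 0, -0.39, -0.064, 0.106, -0.004, 0.063, 0, 0, -0.487, -0.064, 0.127, -0.005, 0.075, 0, 0, -0.584, -0.064, 0.149, -0.006, 0.087, 0, 0, -0.682, -0.064, 0.17, -0.006, 0.1, -0, 0, -0.779, -0.064]
[0, -0, 0.052, 0, 0, 0, -0.064, 0, -0, 0.103, 0, 0, 0, -0.064, 0, -0, 0.155, 0, 0, 0, -0.064, 0, -0, 0.155, 0, 0, 0, 0.574, 0, -0, 0.155, 0, 0, 0, 0.574, 0, -0, 0.155, 0, 0, 0, 0.574, 0, -0, 0.155, 0, 0, 0, 0.574, 0, -0, 0.155, 0, 0, 0, 0.574]
```

Call:
drive_tool --deltas '[0, 0, 0, 0, 0, 0, 0, 0, 0, 0, 0, 0, 0, -0.28, 0, 0, -0.04, 0, 0, 0, -0.28, 0, 0, -0.14, 0, 0, 0, -0.28, 0, 0, -0.245, 0, 0, 0, -0.28, 0.02, -0.013, -0.245, 0, 0, -0.1, -0.28, 0.04, -0.025, -0.245, 0, 0, -0.21, -0.28, 0.058, -0.038, -0.245, 0, 0, -0.314, -0.28]'

```text
time_s: 23.7
eef_pos: [0.5297, 0.2502, 0.211]
eef_rot: [3.141, 0.001, 2.456]
force: [-0.1, 0.2, 0.2]
finger_gap: 0.0604
gripper_force: 0.0
```

Call:
drive_tool --deltas '[0.02, 0, 0.01, 0, 0, -0.1, -0.06, 0.04, -0.002, 0.025, 0, 0, -0.2, -0.06, 0.064, -0.002, 0.04, 0, 0, -0.29, -0.06, 0.085, -0.003, 0.05, 0, 0, -0.39, -0.06, 0.106, -0.004, 0.06, 0, 0, -0.49, -0.06, 0.127, -0.005, 0.075, 0, 0, -0.58, -0.06, 0.149, -0.006, 0.09, 0, 0, -0.68, -0.06, 0.17, -0.006, 0.1, 0, 0, -0.779, -0.06]'

```text
time_s: 24.7
eef_pos: [0.4625, 0.3018, 0.1605]
eef_rot: [-3.141, 0.001, -2.604]
force: [-0.0, -0.5, 0.3]
finger_gap: 0.0499
gripper_force: 0.0
```

```bash
python3 - <<'E'
from plan import *
st(); 
plan([(.4625,.3017,.0825,-2.609,.05,4),(.4625,.3017,.0825,-2.609,.02,4)])
s=bot.capture("side"); t=bot.capture("top"); cv2.imwrite("pics/s6.png",s[...,::-1]);cv2.imwrite("pics/t6.png",t[...,::-1])
P=(.5583,.231,.127); print(ring("top",P,im=t),ring("side",P,im=s), proj("side",P))
m=proj("side",(.5583,.231,.1))[0].astype(int); w=s[m[1]-40:m[1]+40,m[0]-40:m[0]+40]
h=cv2.cvtColor(w[...,::-1].copy(),cv2.COLOR_BGR2HSV); k=cv2.inRange(h,(10,180,120),(25,255,255)); ys,xs=np.nonzero(k); print("orange rows",ys.min()+m[1]-40,ys.max()+m[1]-40,"cols",xs.min()+m[0]-40,xs.max()+m[0]-40)
for z in(.051,.057): print(proj("side",[(.5583,.231,z),(.5583,.261,z),(.5583,.201,z),(.5883,.231,z),(.5283,.231,z)]).round(1).tolist())
E
```

```text
t 24.7 p [0.4625 0.3018 0.1605] rpy [-3.1409e+00  7.0000e-04 -2.6042e+00] F [-0.  -0.5  0.3] gap 0.0499 gf 0.0 q [ 0.2   0.54 -1.1   1.8   0.53  1.14  1.03]
[0, -0, 0.039, -0, 0, 0.001, -0.064, 0, -0, 0.078, -0, 0, 0.002, -0.064, 0, -0, 0.117, -0, 0, 0.002, -0.064, 0, -0, 0.156, -0, 0, 0.003, -0.064, 0, -0, 0.156, -0, 0, 0.003, 0.574, 0, -0, 0.156, -0, 0, 0.003, 0.574, 0, -0, 0.156, -0, 0, 0.003, 0.574, 0, -0, 0.156, -0, 0, 0.003, 0.574]
(array([0.5626, 0.235 , 0.127 ]), 256) (array([0.559 , 0.2345, 0.127 ]), 245) [[290.41972613 271.37043472]]
orange rows 238 302 cols 273 305
[[293.2, 291.2], [291.6, 303.7], [294.7, 279.3], [279.4, 290.6], [307.1, 291.8]]
[[293.0, 289.7], [291.4, 302.3], [294.5, 277.8], [279.1, 289.1], [306.9, 290.3]]
```

Call:
drive_tool --deltas '[0, 0, 0.04, 0, 0, 0, -0.06, 0, 0, 0.08, 0, 0, 0, -0.06, 0, 0, 0.12, 0, 0, 0, -0.06, 0, 0, 0.156, 0, 0, 0, -0.06, 0, 0, 0.156, 0, 0, 0, 0.6, 0, 0, 0.156, 0, 0, 0, 0.6, 0, 0, 0.156, 0, 0, 0, 0.6, 0, 0, 0.156, 0, 0, 0, 0.6]' --force 20

```text
time_s: 25.8
eef_pos: [0.4627, 0.3021, 0.082]
eef_rot: [3.141, 0.001, -2.609]
force: [-0.4, 3.0, 1.4]
finger_gap: 0.0233
gripper_force: 20.0
```

```bash
python3 - <<'E'
from plan import *
st()
o=bot.get_obs(); p=(*o['eef_pos'],o['eef_rot'][2])
v=o['eef_pos'][:2]-PV; a=np.arctan2(v[1],v[0])%6.2832; print("swing",a-2.812,np.hypot(*v))
l=(p[0],p[1],p[2]+.024,p[3])
plan([(*l,.02,2)]+[(*arc(l,-(a-2.812)*i/6),.02,1) for i in range(1,7)])
E
```

```text
t 25.8 p [0.4627 0.3021 0.082 ] rpy [ 3.1412e+00  1.0000e-03 -2.6092e+00] F [-0.4  3.   1.4] gap 0.0233 gf 20.0 q [ 0.13  0.63 -1.02  1.86  0.63  1.01  0.95]
swing 0.8674454295810503 0.11307070407049777
[-0, 0, -0.024, 0, 0.001, 0, 0.574, -0, 0, -0.048, 0, 0.001, 0, 0.574, -0.002, 0.033, -0.048, 0, 0.001, 0.092, 0.574, -0.009, 0.065, -0.048, 0, 0.001, 0.184, 0.574, -0.02, 0.095, -0.048, 0, 0.001, 0.276, 0.574, -0.036, 0.124, -0.048, 0, 0.001, 0.368, 0.574, -0.056, 0.15, -0.048, 0, 0, 0.46, 0.574, -0.079, 0.173, -0.048, 0.001, 0, 0.552, 0.574]
```

Call:
drive_tool --deltas '[0, 0, -0.025, 0, 0, 0, 0.6, 0, 0, -0.05, 0, 0, 0, 0.6, -0.002, 0.033, -0.05, 0, 0, 0.09, 0.6, -0.009, 0.065, -0.05, 0, 0, 0.184, 0.6, -0.02, 0.095, -0.05, 0, 0, 0.276, 0.6, -0.036, 0.124, -0.05, 0, 0, 0.37, 0.6, -0.056, 0.15, -0.05, 0, 0, 0.46, 0.6, -0.079, 0.173, -0.05, 0, 0, 0.552, 0.6]'

```text
time_s: 26.8
eef_pos: [0.4512, 0.3966, 0.1065]
eef_rot: [-3.14, -0.002, 2.803]
force: [-7.0, 2.2, -4.0]
finger_gap: 0.023
gripper_force: 20.0
```

Call:
drive_tool --deltas '[0, 0, 0, 0, 0, 0, 0.6, 0, 0, 0, 0, 0, 0, 0.6, 0, 0, 0.014, 0, 0, 0, 0.6, 0, 0, 0.026, 0, 0, 0, 0.6, 0, 0, 0.038, 0, 0, 0, 0.6, 0, 0, 0.05, 0, 0, 0, 0.6, 0, 0, 0.05, 0, 0, 0, 0.6, 0, 0, 0.05, 0, 0, 0, 0.6]'

```text
time_s: 27.8
eef_pos: [0.4513, 0.3975, 0.0821]
eef_rot: [3.14, -0.002, 2.81]
force: [-6.5, 9.4, -0.7]
finger_gap: 0.0233
gripper_force: 20.0
```

```bash
python3 - <<'E'
from plan import *
st()
o=bot.get_obs(); v=o['eef_pos'][:2]-PV; a=np.arctan2(v[1],v[0])%6.2832; print("swing",a-2.812,np.hypot(*v))
x,y,z=o['eef_pos']; w=o['eef_rot'][2]
plan([(x,y,z,w,.05,2),(x,y,.2,w,.06,3),(x-.005,y-.08,.22,w-.45,.09,3)])
E
```

```text
t 27.8 p [0.4513 0.3975 0.0821] rpy [ 3.1398e+00 -1.9000e-03  2.8099e+00] F [-6.5  9.4 -0.7] gap 0.0233 gf 20.0 q [-0.19  0.62 -0.8   1.74  0.52  1.    0.06]
swing -0.0036670444463151597 0.11477237331555548
[0, 0, 0, 0.001, -0.001, -0, -0.064, 0, 0, 0, 0.001, -0.001, -0, -0.064, 0, 0, -0.079, 0.001, -0.001, -0, -0.277, 0, 0, -0.157, 0.001, -0.001, -0, -0.277, 0, 0, -0.236, 0.001, -0.001, -0, -0.277, -0.014, -0.051, -0.249, 0.001, -0.001, 0.095, -0.915, -0.028, -0.103, -0.263, 0.001, -0.001, 0.191, -0.915, -0.042, -0.154, -0.276, 0.001, -0.001, 0.286, -0.915]
```

Call:
drive_tool --deltas '[0, 0, 0, 0, 0, 0, -0.06, 0, 0, 0, 0, 0, 0, -0.06, 0, 0, -0.08, 0, 0, 0, -0.28, 0, 0, -0.16, 0, 0, 0, -0.28, 0, 0, -0.24, 0, 0, 0, -0.28, -0.014, -0.05, -0.25, 0, 0, 0.1, -0.9, -0.028, -0.1, -0.265, 0, 0, 0.19, -0.9, -0.042, -0.154, -0.276, 0, 0, 0.286, -0.9]'

```text
time_s: 28.8
eef_pos: [0.4473, 0.3153, 0.2199]
eef_rot: [-3.142, 0.0, 2.353]
force: [0.3, 0.6, -0.2]
finger_gap: 0.0863
gripper_force: 0.0
```

```bash
python3 - <<'E'
from plan import *
st(); o=bot.get_obs(); p=o['eef_pos']
s=bot.capture("side"); t=bot.capture("top"); cv2.imwrite("pics/s7.png",s[...,::-1]);cv2.imwrite("pics/t7.png",t[...,::-1])
for k,P in dict(A=(.6245,.022,.076),B=(.422,.0545,.076),C=(.443,-.0625,.076),D=(.407,-.1795,.076),S0=(.5522,-.2755,.135)).items():
    print(k,ring("top",P,im=t),ring("side",P,im=s))
plan([(.4225,.055,.15,1.70,.094,8)])
plan([(.4225,.055,.037,1.70,.094,4),(.4225,.055,.037,1.7,.0564,4)],(.4225,.055,.15,1.70))
E
```

```text
t 28.8 p [0.4473 0.3153 0.2199] rpy [-3.1416e+00  4.0000e-04  2.3529e+00] F [ 0.3  0.6 -0.2] gap 0.0863 gf 0.0 q [-0.01  0.34 -0.82  1.75  0.27  1.17 -0.12]
A (array([0.624 , 0.0217, 0.076 ]), 65) (array([0.6268, 0.0229, 0.076 ]), 82)Traceback (most recent call last):
  File "<stdin>", line 5, in <module>
  File "plan.py", line 32, in ring
    h=cv2.convexHull(pts); M=cv2.moments(h); q=np.array([M['m10']/M['m00'],M['m01']/M['m00']])+c-r
                                                         ~~~~~~~~^~~~~~~~~
ZeroDivisionError: float division by zero
```

```bash
sed -i 's/    if k<2: return None/    if k<2 or s[1:,4].max()<12: return None/' plan.py; python3 - <<'E'
from plan import *
s=cv2.imread("pics/s7.png")[...,::-1]; t=cv2.imread("pics/t7.png")[...,::-1]
for k,P in dict(A=(.6245,.022,.076),B=(.422,.0545,.076),C=(.443,-.0625,.076),D=(.407,-.1795,.076),S0=(.5522,-.2755,.135)).items():
    print(k,ring("top",P,im=t),ring("side",P,im=s),ring("top",P,im=t,thr=100),ring("side",P,im=s,thr=100))
a=cv2.resize(s[225:400,225:385],None,fx=2.5,fy=2.5); b=t[100:300,260:500]; b=cv2.resize(b,None,fx=1.6,fy=1.6); 
im=np.zeros((438,790,3),np.uint8); im[:a.shape[0],:a.shape[1]]=a; im[:b.shape[0],405:405+b.shape[1]]=b[:,:385]
cv2.imwrite("pics/c7.png",im[...,::-1])
E
```

```text
A (array([0.624 , 0.0217, 0.076 ]), 65) (array([0.6268, 0.0229, 0.076 ]), 82) (array([0.6239, 0.0218, 0.076 ]), 81) (array([0.6268, 0.0232, 0.076 ]), 140)
B (array([0.4212, 0.0547, 0.076 ]), 69) None (array([0.421 , 0.0547, 0.076 ]), 79) (array([0.4225, 0.0588, 0.076 ]), 229)
C (array([ 0.4425, -0.0621,  0.076 ]), 71) None (array([ 0.4424, -0.0622,  0.076 ]), 77) None
D (array([ 0.4066, -0.1789,  0.076 ]), 72) None (array([ 0.4066, -0.1789,  0.076 ]), 81) (array([ 0.3986, -0.1797,  0.076 ]), 136)
S0 (array([ 0.5526, -0.2763,  0.135 ]), 76) None (array([ 0.5523, -0.2761,  0.135 ]), 89) None
```

View pics/c7.png

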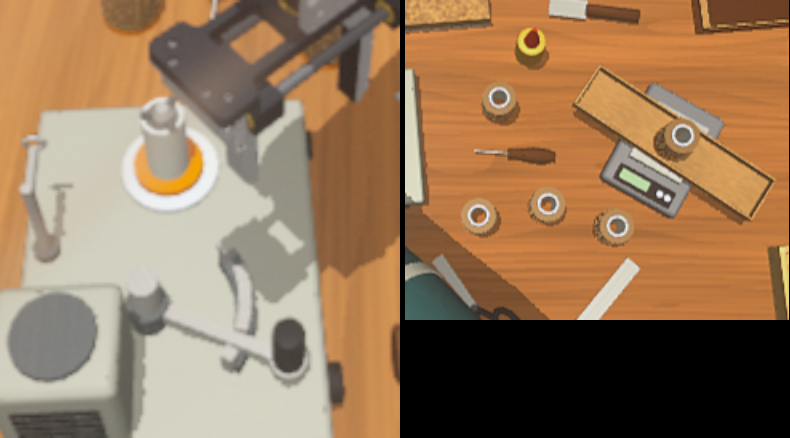

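Left half: the core sits on the seat with its orange flange down, dogs out, and the lever knob at (288,345) is in the clamp notch. Right half: tray level with a spool at (683,137), and four bench spools at (500,100), (480,215), (548,205) and (617,225). Next is spool B.

```bash
python3 - <<'E'
from plan import *
plan([(.4215,.055,.15,1.70,.094,8)])
a=(.4215,.055,.037,1.70); b=(.45,-.02,.2,1.45); c=(.5871,-.221,.2,.988)
plan([(*a,.094,4),(*a,.0564,4)],(.4215,.055,.15,1.70))
plan([(.4215,.055,.18,1.7,.0564,4),(*b,.0564,4)],a)
plan([(*c,.0564,8)],b)
E
```

```text
[-0.041, -0.05, 0.018, 0, 0.001, 0.052, -1, -0.083, -0.1, 0.035, 0, 0.001, 0.104, -1, -0.124, -0.151, 0.053, 0, 0.001, 0.155, -1, -0.165, -0.201, 0.071, 0, 0.001, 0.207, -1, -0.206, -0.251, 0.088, 0, 0.001, 0.259, -1, -0.248, -0.301, 0.106, 0, 0.001, 0.311, -1, -0.289, -0.352, 0.124, 0, 0.001, 0.363, -1, -0.33, -0.402, 0.141, 0.001, 0.001, 0.414, -1]
[0, -0, 0.056, 0, 0, 0, -1, 0, -0, 0.113, 0, 0, 0, -1, 0, -0, 0.169, 0, 0, 0, -1, 0, -0, 0.226, 0, 0, 0, -1, 0, -0, 0.226, 0, 0, 0, -0.2, 0, -0, 0.226, 0, 0, 0, -0.2, 0, -0, 0.226, 0, 0, 0, -0.2, 0, -0, 0.226, 0, 0, 0, -0.2]
[0, 0, -0.072, 0, 0, 0, -0.2, 0, 0, -0.143, 0, 0, 0, -0.2, 0, 0, -0.214, 0, 0, 0, -0.2, 0, 0, -0.286, 0, 0, 0, -0.2, -0.039, 0.009, -0.296, 0, -0, 0.04, -0.2, -0.078, 0.019, -0.306, 0, -0, 0.08, -0.2, -0.117, 0.028, -0.316, -0, -0, 0.119, -0.2, -0.156, 0.037, -0.326, 0, -0, 0.159, -0.2]
[-0.046, 0.04, 0, 0, -0, 0.037, -0.2, -0.092, 0.08, 0, 0, -0, 0.074, -0.2, -0.137, 0.12, 0, 0, -0, 0.11, -0.2, -0.183, 0.16, 0, 0, -0, 0.147, -0.2, -0.229, 0.2, 0, 0, -0, 0.184, -0.2, -0.275, 0.24, 0, 0, -0, 0.221, -0.2, -0.32, 0.281, 0, 0, -0, 0.257, -0.2, -0.366, 0.321, 0, 0, -0, 0.294, -0.2]
```

Call:
drive_tool --deltas '[-0.04, -0.05, 0.02, 0, 0, 0.05, -1, -0.083, -0.1, 0.035, 0, 0, 0.1, -1, -0.124, -0.15, 0.05, 0, 0, 0.155, -1, -0.165, -0.2, 0.07, 0, 0, 0.21, -1, -0.206, -0.25, 0.09, 0, 0, 0.26, -1, -0.248, -0.3, 0.1, 0, 0, 0.31, -1, -0.289, -0.352, 0.12, 0, 0, 0.36, -1, -0.33, -0.402, 0.14, 0, 0, 0.414, -1]'

```text
time_s: 29.9
eef_pos: [0.4221, 0.0569, 0.1493]
eef_rot: [3.142, 0.0, 1.707]
force: [0.3, -0.2, -0.7]
finger_gap: 0.0938
gripper_force: 0.0
```

Call:
drive_tool --deltas '[0, 0, 0.06, 0, 0, 0, -1, 0, 0, 0.115, 0, 0, 0, -1, 0, 0, 0.17, 0, 0, 0, -1, 0, 0, 0.226, 0, 0, 0, -1, 0, 0, 0.226, 0, 0, 0, -0.2, 0, 0, 0.226, 0, 0, 0, -0.2, 0, 0, 0.226, 0, 0, 0, -0.2, 0, 0, 0.226, 0, 0, 0, -0.2]' --force 25

```text
time_s: 30.9
eef_pos: [0.4226, 0.0576, 0.0372]
eef_rot: [3.14, 0.0, 1.707]
force: [-1.6, -0.4, 6.1]
finger_gap: 0.0601
gripper_force: 25.0
```

```bash
python3 - <<'E'
from plan import *
st()
E
```

```text
t 30.9 p [0.4226 0.0576 0.0372] rpy [3.1404e+00 3.0000e-04 1.7073e+00] F [-1.6 -0.4  6.1] gap 0.0601 gf 25.0 q [ 0.28  0.34 -0.56  2.19  0.29  0.68 -0.34]
```

```bash
python3 - <<'E'
from plan import *
b=(.45,-.02,.2,1.45)
plan([(.4226,.0576,.18,1.707,.0564,4),(*b,.0564,4)])
plan([(.5885,-.2188,.2,.988,.0564,8)],b)
E
```

```text
[-0, 0, -0.071, 0.001, 0, 0, -0.2, -0, 0, -0.143, 0.001, 0, 0, -0.2, -0, 0, -0.214, 0.001, 0, 0, -0.2, -0, 0, -0.286, 0.001, 0, 0, -0.2, -0.04, 0.009, -0.296, 0.001, 0, 0.041, -0.2, -0.081, 0.017, -0.306, 0.001, 0, 0.082, -0.2, -0.121, 0.025, -0.316, 0.001, 0, 0.123, -0.2, -0.161, 0.034, -0.326, 0.001, 0, 0.164, -0.2]
[-0.045, 0.04, 0, 0, -0, 0.037, -0.2, -0.09, 0.081, 0, 0, -0, 0.074, -0.2, -0.135, 0.121, 0, 0, -0, 0.11, -0.2, -0.181, 0.161, 0, 0, -0, 0.147, -0.2, -0.226, 0.202, 0, 0, -0, 0.184, -0.2, -0.271, 0.242, 0, 0, -0, 0.221, -0.2, -0.316, 0.283, 0, 0, -0, 0.257, -0.2, -0.361, 0.323, 0, 0, -0, 0.294, -0.2]
```

Call:
drive_tool --deltas '[0, 0, -0.07, 0, 0, 0, -0.2, 0, 0, -0.14, 0, 0, 0, -0.2, 0, 0, -0.21, 0, 0, 0, -0.2, 0, 0, -0.286, 0, 0, 0, -0.2, -0.04, 0.01, -0.3, 0, 0, 0.04, -0.2, -0.08, 0.017, -0.31, 0, 0, 0.08, -0.2, -0.12, 0.025, -0.32, 0, 0, 0.12, -0.2, -0.161, 0.034, -0.326, 0, 0, 0.164, -0.2]'

```text
time_s: 31.9
eef_pos: [0.4501, -0.0213, 0.199]
eef_rot: [-3.14, -0.0, 1.445]
force: [0.6, 0.3, -1.6]
finger_gap: 0.0598
gripper_force: 25.0
```

Call:
drive_tool --deltas '[-0.045, 0.04, 0, 0, 0, 0.04, -0.2, -0.09, 0.08, 0, 0, 0, 0.075, -0.2, -0.135, 0.12, 0, 0, 0, 0.11, -0.2, -0.18, 0.16, 0, 0, 0, 0.15, -0.2, -0.226, 0.2, 0, 0, 0, 0.185, -0.2, -0.27, 0.242, 0, 0, 0, 0.22, -0.2, -0.316, 0.283, 0, 0, 0, 0.26, -0.2, -0.361, 0.323, 0, 0, 0, 0.294, -0.2]'

```text
time_s: 32.9
eef_pos: [0.5886, -0.2204, 0.1984]
eef_rot: [-3.14, 0.001, 0.983]
force: [-0.1, 0.0, -1.8]
finger_gap: 0.0596
gripper_force: 25.0
```

```bash
cat >> plan.py <<'E'
def held(off=.0372):
    """is the spool still at its height in the hand? ring in the side view against the expected place"""
    st(); p=bot.get_obs()['eef_pos']; P=(p[0],p[1],p[2]-off+.076); r=ring("side",P,r=12); print("ring",r,"expected",np.round(P,4))
E
python3 - <<'E'
from plan import *
held()
plan([(.5885,-.2188,.0985,.988,.0564,8)])
E
```

```text
t 32.9 p [ 0.5886 -0.2204  0.1984] rpy [-3.1402e+00  7.0000e-04  9.8310e-01] F [-0.1  0.  -1.8] gap 0.0596 gf 25.0 q [ 0.57  0.43 -0.35  1.58  0.16  1.16 -0.4 ]
ring None expected [ 0.5886 -0.2204  0.2372]
[0.001, -0.001, 0.025, -0, 0.001, -0.001, -0.2, 0.002, -0.002, 0.05, -0, 0.001, -0.002, -0.2, 0.003, -0.003, 0.075, -0, 0.001, -0.002, -0.2, 0.004, -0.004, 0.099, -0, 0.001, -0.003, -0.2, 0.005, -0.005, 0.124, -0, 0.001, -0.004, -0.2, 0.006, -0.005, 0.149, -0, 0.001, -0.005, -0.2, 0.007, -0.006, 0.174, -0, 0.001, -0.006, -0.2, 0.008, -0.007, 0.199, -0, 0.001, -0.007, -0.2]
```

```bash
sed -i 's/r=12); print/r=12,thr=95); print/' plan.py; python3 - <<'E'
from plan import *
held()
s=bot.capture("side"); p=bot.get_obs()['eef_pos']
# brown bottom edge: scan the column under the spool's axis
q=proj("side",[(p[0],p[1],p[2]-.0372),(p[0],p[1]+.03,p[2]-.0372)]); print("foot front expected",q.round(1).tolist())
c=int(round(q[1][0])); r=int(q[1][1]); print([s[i,c].tolist() for i in range(r-6,r+7)])
E
```

```text
t 32.95 p [ 0.5895 -0.2239  0.198 ] rpy [-3.1409e+00  1.5000e-03  9.7760e-01] F [-4.  -2.3 -3.8] gap 0.0602 gf 25.0 q [ 0.57  0.44 -0.34  1.57  0.16  1.16 -0.4 ]
ring (array([ 0.5786, -0.2306,  0.2368]), 244) expected [ 0.5895 -0.2239  0.2368]
foot front expected [[297.9, 122.8], [296.7, 129.7]]
[[106, 78, 51], [102, 73, 46], [105, 77, 47], [115, 78, 42], [142, 79, 28], [162, 88, 17], [158, 113, 88], [145, 131, 125], [141, 134, 131], [127, 113, 106], [127, 101, 72], [129, 95, 62], [117, 85, 50]]
```

```bash
python3 - <<'E'
from plan import *
st(); bot.capture("side"); bot.capture("side"); st()
plan([(.5885,-.2188,.18,.988,.0564,2),(.5885,-.2188,.0985,.988,.0564,6)])
E
```

```text
t 33.05 p [ 0.5882 -0.2204  0.1979] rpy [-3.1398e+00  7.0000e-04  9.8390e-01] F [ 0.7  0.  -1.7] gap 0.0599 gf 25.0 q [ 0.57  0.43 -0.35  1.58  0.16  1.16 -0.4 ]
t 33.15 p [ 0.588  -0.2184  0.1986] rpy [-3.1401e+00  2.0000e-04  9.8720e-01] F [ 0.5 -0.3 -2.3] gap 0.0602 gf 25.0 q [ 0.57  0.43 -0.35  1.58  0.16  1.16 -0.4 ]
[-0, 0.001, 0.019, -0.001, 0, -0, -0.2, -0, 0.001, 0.037, -0.001, 0, -0.001, -0.2, -0, 0.001, 0.064, -0.001, 0, -0.001, -0.2, -0, 0.001, 0.092, -0.001, 0, -0.001, -0.2, -0, 0.001, 0.119, -0.001, 0, -0.001, -0.2, -0, 0.001, 0.146, -0.001, 0, -0.001, -0.2, -0, 0.002, 0.173, -0.001, 0, -0.001, -0.2, -0, 0.002, 0.2, -0.001, 0, -0.001, -0.2]
```

Call:
drive_tool --deltas '[0, 0, 0.04, 0, 0, 0, -0.2, 0, 0, 0.08, 0, 0, 0, -0.2, 0, 0, 0.12, 0, 0, 0, -0.2, 0, 0, 0.155, 0, 0, 0, -0.2, 0, 0, 0.18, 0, 0, 0, -0.2, 0, 0, 0.194, 0, 0, 0, -0.2, 0, 0, 0.2, 0, 0, 0, -0.2, 0, 0, 0.2, 0, 0, 0, -0.2]'

```text
time_s: 34.15
eef_pos: [0.5886, -0.2185, 0.0997]
eef_rot: [3.141, -0.0, 0.988]
force: [-0.5, -0.5, -1.5]
finger_gap: 0.0598
gripper_force: 25.0
```

Call:
drive_tool --deltas '[0, 0, 0.002, 0, 0, 0, -0.2, 0, 0, 0.004, 0, 0, 0, -0.2, 0, 0, 0.004, 0, 0, 0, -0.45, 0, 0, 0.004, 0, 0, 0, -0.8, 0, 0, 0.004, 0, 0, 0, -1, 0, 0, -0.06, 0, 0, 0, -1, 0, 0, -0.16, 0, 0, 0, -1, 0, 0, -0.24, 0, 0, 0, -1]'

```text
time_s: 35.15
eef_pos: [0.5886, -0.2184, 0.2215]
eef_rot: [3.141, -0.0, 0.988]
force: [0.2, 0.1, 0.3]
finger_gap: 0.0938
gripper_force: 0.0
```

```bash
cat >> plan.py <<'E'
def scan(extra=()):
    s=bot.capture("side"); t=bot.capture("top"); cv2.imwrite(f"pics/s_{bot.get_obs()['time_s']:.0f}.png",s[...,::-1])
    for k,P in dict(A=(.6245,.022,.076),C=(.443,-.0625,.076),D=(.407,-.1795,.076)).items(): print(k,ring("top",P,im=t),ring("side",P,im=s))
    for j in (0,67,-67,134,-134):
        P=(.5502+.00055*j,-.2769+.000835*j,.135); print(j,np.round(P[:2],4),ring("top",P,im=t,thr=120),ring("side",P,im=s,thr=120))
E
python3 - <<'E'
from plan import *
st(); scan()
plan([(.4425,-.062,.15,1.43,.094,8)])
a=(.4425,-.062,.037,1.43)
plan([(*a,.094,4),(*a,.0564,4)],(.4425,-.062,.15,1.43))
E
```

```text
t 35.15 p [ 0.5886 -0.2184  0.2215] rpy [ 3.1407e+00 -3.0000e-04  9.8780e-01] F [0.2 0.1 0.3] gap 0.0938 gf 0.0 q [ 0.57  0.41 -0.35  1.55  0.15  1.2  -0.39]
A (array([0.624 , 0.0218, 0.076 ]), 64) (array([0.627 , 0.0225, 0.076 ]), 71)
C (array([ 0.4425, -0.0621,  0.076 ]), 71) (array([ 0.4447, -0.0617,  0.076 ]), 75)
D (array([ 0.4066, -0.1789,  0.076 ]), 73) (array([ 0.409 , -0.1773,  0.076 ]), 59)
0 [ 0.5502 -0.2769] (array([ 0.5451, -0.2811,  0.135 ]), 25) (array([ 0.5545, -0.2746,  0.135 ]), 39)
67 [ 0.5871 -0.221 ] None (array([ 0.5898, -0.218 ,  0.135 ]), 62)
-67 [ 0.5134 -0.3328] None None
134 [ 0.6239 -0.165 ] None None
-134 [ 0.4765 -0.3888] None None
[0.012, -0.053, 0.018, 0.004, -0.001, -0.035, -1, 0.025, -0.105, 0.036, 0.004, -0.001, -0.07, -1, 0.037, -0.158, 0.055, 0.004, -0.001, -0.106, -1, 0.049, -0.21, 0.073, 0.004, -0, -0.141, -1, 0.062, -0.263, 0.091, 0.004, -0, -0.176, -1, 0.074, -0.315, 0.109, 0.004, -0, -0.211, -1, 0.087, -0.368, 0.127, 0.004, -0, -0.246, -1, 0.099, -0.42, 0.146, 0.004, -0, -0.282, -1]
[-0, -0, 0.056, 0, 0, 0, -1, -0, -0, 0.113, 0, 0, 0, -1, -0, -0, 0.169, 0, 0, 0, -1, -0, -0, 0.226, 0, 0, 0, -1, -0, -0, 0.226, 0, 0, 0, -0.2, -0, -0, 0.226, 0, 0, 0, -0.2, -0, -0, 0.226, 0, 0, 0, -0.2, -0, -0, 0.226, 0, 0, 0, -0.2]
```

Call:
drive_tool --deltas '[0.01, -0.05, 0.01, 0, 0, -0.035, -1, 0.025, -0.105, 0.02, 0, 0, -0.07, -1, 0.037, -0.158, 0.04, 0, 0, -0.1, -1, 0.05, -0.21, 0.06, 0, 0, -0.14, -1, 0.06, -0.263, 0.08, 0, 0, -0.18, -1, 0.074, -0.315, 0.1, 0, 0, -0.21, -1, 0.087, -0.368, 0.12, 0, 0, -0.25, -1, 0.099, -0.42, 0.146, 0, 0, -0.282, -1]'

```text
time_s: 36.25
eef_pos: [0.4397, -0.0609, 0.146]
eef_rot: [3.141, 0.0, 1.433]
force: [1.1, 0.1, 0.6]
finger_gap: 0.0942
gripper_force: 0.0
```

Call:
drive_tool --deltas '[0, 0, 0.06, 0, 0, 0, -1, 0, 0, 0.115, 0, 0, 0, -1, 0, 0, 0.17, 0, 0, 0, -1, 0, 0, 0.226, 0, 0, 0, -1, 0, 0, 0.226, 0, 0, 0, -0.2, 0, 0, 0.226, 0, 0, 0, -0.2, 0, 0, 0.226, 0, 0, 0, -0.2, 0, 0, 0.226, 0, 0, 0, -0.2]'

```text
time_s: 37.25
eef_pos: [0.4411, -0.0617, 0.0343]
eef_rot: [3.14, 0.0, 1.431]
force: [1.0, -0.2, 6.2]
finger_gap: 0.0604
gripper_force: 25.0
```

```bash
python3 - <<'E'
from plan import *
st()
o=bot.get_obs(); x,y,z=o['eef_pos']; w=o['eef_rot'][2]
off=((.4436-x)*np.cos(w)+(-.062-y)*np.sin(w)); print("off",off)
c=(.5133-off*.55,-.3328-off*.835,.2,.988); print(c)
b=(.455,-.12,.2,1.3)
plan([(x,y,.17,w,.0564,4),(*b,.0564,4)])
plan([(*c,.0564,6),(*c,.0564,2)],b)
E
```

```text
t 37.25 p [ 0.4411 -0.0617  0.0343] rpy [3.1398e+00 2.0000e-04 1.4307e+00] F [ 1.  -0.2  6.2] gap 0.0604 gf 25.0 q [ 0.47  0.36 -0.46  2.16  0.25  0.68 -0.3 ]
off 2.0295600951354578e-05
(np.float64(0.5132888374194767), np.float64(-0.33281694682679436), 0.2, 0.988)
[-0, 0, -0.068, 0.001, 0, 0, -0.2, -0, 0, -0.136, 0.001, 0, 0, -0.2, -0, 0, -0.204, 0.001, 0, 0, -0.2, -0, 0, -0.271, 0.001, 0, 0, -0.2, -0.028, 0.011, -0.286, 0.001, 0, 0.021, -0.2, -0.056, 0.022, -0.301, 0.001, 0, 0.042, -0.2, -0.084, 0.033, -0.316, 0.001, 0, 0.062, -0.2, -0.112, 0.044, -0.331, 0.001, 0, 0.083, -0.2]
[-0.063, 0.038, 0, -0, -0, 0.033, -0.2, -0.126, 0.075, 0, 0, -0, 0.066, -0.2, -0.189, 0.113, 0, 0, -0, 0.099, -0.2, -0.253, 0.151, 0, -0, -0, 0.132, -0.2, -0.316, 0.188, 0, 0, -0, 0.166, -0.2, -0.379, 0.226, 0, 0, -0, 0.199, -0.2, -0.379, 0.226, 0, 0, -0, 0.199, -0.2, -0.379, 0.226, 0, 0, -0, 0.199, -0.2]
```

Call:
drive_tool --deltas '[0, 0, -0.07, 0, 0, 0, -0.2, 0, 0, -0.135, 0, 0, 0, -0.2, 0, 0, -0.2, 0, 0, 0, -0.2, 0, 0, -0.27, 0, 0, 0, -0.2, -0.028, 0.01, -0.29, 0, 0, 0.02, -0.2, -0.056, 0.022, -0.3, 0, 0, 0.04, -0.2, -0.084, 0.033, -0.32, 0, 0, 0.06, -0.2, -0.112, 0.044, -0.331, 0, 0, 0.083, -0.2]'

```text
time_s: 38.25
eef_pos: [0.4544, -0.1212, 0.1989]
eef_rot: [-3.141, -0.0, 1.298]
force: [-0.3, -0.5, -2.4]
finger_gap: 0.0606
gripper_force: 25.0
```

Call:
drive_tool --deltas '[-0.06, 0.038, 0, 0, 0, 0.03, -0.2, -0.126, 0.075, 0, 0, 0, 0.066, -0.2, -0.19, 0.113, 0, 0, 0, 0.1, -0.2, -0.253, 0.15, 0, 0, 0, 0.13, -0.2, -0.316, 0.188, 0, 0, 0, 0.166, -0.2, -0.379, 0.226, 0, 0, 0, 0.199, -0.2, -0.379, 0.226, 0, 0, 0, 0.199, -0.2, -0.379, 0.226, 0, 0, 0, 0.199, -0.2]'

```text
time_s: 39.25
eef_pos: [0.5124, -0.3326, 0.1983]
eef_rot: [-3.14, -0.0, 0.988]
force: [0.3, 1.1, -1.9]
finger_gap: 0.0601
gripper_force: 25.0
```

```bash
cat >> plan.py <<'E'
def foot(off):
    """orange foot edge at the near side of the held spool: row seen against row expected (side view)"""
    s=bot.capture("side"); st(); p=bot.get_obs()['eef_pos']
    q=proj("side",[(p[0],p[1]+.03,p[2]-off)])[0]; c,r=int(round(q[0])),int(q[1])
    h=cv2.cvtColor(np.ascontiguousarray(s[r-25:r+26,c-2:c+3,::-1]),cv2.COLOR_BGR2HSV); m=cv2.inRange(h,(8,190,90),(22,255,255)).sum(1)>0
    print("foot row expected",q[1].round(1),"orange rows",np.nonzero(m)[0]+r-25)
E
python3 - <<'E'
from plan import *
foot(.0343)
plan([(.5133,-.3328,.0957,.988,.0564,8)])
E
```

```text
t 39.3 p [ 0.5125 -0.3322  0.1986] rpy [-3.1407e+00 -2.0000e-04  9.8840e-01] F [ 0.4  0.9 -1.7] gap 0.0597 gf 25.0 q [ 0.76  0.39 -0.3   1.62  0.13  1.14 -0.16]
foot row expected 104.9 orange rows [103 104]
[-0, 0, 0.026, -0.001, -0, 0, -0.2, -0, 0.001, 0.051, -0.001, -0, 0, -0.2, -0, 0.001, 0.077, -0.001, -0, 0, -0.2, -0, 0.001, 0.103, -0.001, -0, 0, -0.2, -0, 0.001, 0.129, -0.001, -0, 0, -0.2, -0, 0.002, 0.154, -0.001, -0, 0, -0.2, -0, 0.002, 0.18, -0.001, -0, 0, -0.2, -0, 0.002, 0.206, -0.001, -0, 0, -0.2]
```

Call:
drive_tool --deltas '[0, 0, 0.04, 0, 0, 0, -0.2, 0, 0, 0.08, 0, 0, 0, -0.2, 0, 0, 0.12, 0, 0, 0, -0.2, 0, 0, 0.155, 0, 0, 0, -0.2, 0, 0, 0.185, 0, 0, 0, -0.2, 0, 0, 0.2, 0, 0, 0, -0.2, 0, 0, 0.206, 0, 0, 0, -0.2, 0, 0, 0.206, 0, 0, 0, -0.2]'

```text
time_s: 40.3
eef_pos: [0.5127, -0.3329, 0.0962]
eef_rot: [3.141, -0.0, 0.988]
force: [0.0, 0.1, -1.6]
finger_gap: 0.0603
gripper_force: 25.0
```

Call:
drive_tool --deltas '[0, 0, 0.002, 0, 0, 0, -0.2, 0, 0, 0.004, 0, 0, 0, -0.2, 0, 0, 0.004, 0, 0, 0, -0.45, 0, 0, 0.004, 0, 0, 0, -0.8, 0, 0, 0.004, 0, 0, 0, -1, 0, 0, -0.06, 0, 0, 0, -1, 0, 0, -0.16, 0, 0, 0, -1, 0, 0, -0.24, 0, 0, 0, -1]'

```text
time_s: 41.3
eef_pos: [0.5128, -0.3328, 0.2179]
eef_rot: [3.141, -0.0, 0.988]
force: [0.6, 0.2, 0.0]
finger_gap: 0.0939
gripper_force: 0.0
```

```bash
python3 - <<'E'
from plan import *
st(); scan()
b=(.58,-.15,.22,1.3)
plan([(*b,.094,8)])
plan([(.6255,.022,.15,1.606,.094,6),(.6255,.022,.08,1.606,.094,2)],b)
E
```

```text
t 41.3 p [ 0.5128 -0.3328  0.2179] rpy [ 3.1407e+00 -1.0000e-04  9.8790e-01] F [0.6 0.2 0. ] gap 0.0939 gf 0.0 q [ 0.76  0.38 -0.31  1.6   0.12  1.18 -0.16]
A (array([0.624 , 0.0218, 0.076 ]), 62) (array([0.6269, 0.0227, 0.076 ]), 72)
C None None
D (array([ 0.4066, -0.1789,  0.076 ]), 73) (array([ 0.4088, -0.1771,  0.076 ]), 60)
0 [ 0.5502 -0.2769] (array([ 0.5523, -0.2761,  0.135 ]), 84) (array([ 0.555 , -0.2748,  0.135 ]), 85)
67 [ 0.5871 -0.221 ] (array([ 0.5874, -0.2202,  0.135 ]), 85) (array([ 0.5897, -0.2187,  0.135 ]), 90)
-67 [ 0.5134 -0.3328] (array([ 0.5131, -0.333 ,  0.135 ]), 78) (array([ 0.5161, -0.3316,  0.135 ]), 58)
134 [ 0.6239 -0.165 ] None None
-134 [ 0.4765 -0.3888] None None
[0.047, -0.012, 0, 0.004, 0, -0.025, -1, 0.095, -0.023, 0, 0.004, 0, -0.05, -1, 0.142, -0.035, 0, 0.004, 0, -0.075, -1, 0.189, -0.046, 0, 0.004, 0, -0.099, -1, 0.237, -0.058, 0, 0.004, 0, -0.124, -1, 0.284, -0.069, 0, 0.004, 0, -0.149, -1, 0.332, -0.081, 0, 0.004, 0.001, -0.174, -1, 0.379, -0.093, 0, 0.004, 0.001, -0.199, -1]
[0.059, -0.001, 0.023, -0, 0, -0.032, -1, 0.119, -0.001, 0.047, -0, 0, -0.065, -1, 0.178, -0.002, 0.07, -0, 0, -0.097, -1, 0.237, -0.003, 0.093, 0, 0, -0.13, -1, 0.297, -0.004, 0.117, -0, 0, -0.162, -1, 0.356, -0.004, 0.14, -0, 0, -0.195, -1, 0.356, -0.004, 0.21, -0, 0, -0.195, -1, 0.356, -0.004, 0.28, -0, 0, -0.195, -1]
```

```bash
python3 - <<'E'
from plan import *
print("nozzle",tri((338.8,123.8),(235,176)), "A",)
b=(.58,-.15,.22,1.3)
for yaw in (1.606,2.2,2.4,1.0):
    cl=np.array([np.sin(yaw),-np.cos(yaw)]); n=tri((338.8,123.8),(235,176))[0][:2]-np.array([.6255,.022]); print(yaw,"bottle along closing",n@cl,"across",n@[np.cos(yaw),np.sin(yaw)])
E
```

```text
nozzle (array([ 0.71680874, -0.02829245,  0.13832968]), np.float64(0.014409548511834768)) A
1.606 bottle along closing 0.08948205068073509 across -0.05347502551420226
2.2 bottle along closing 0.04422562465012556 across -0.09439655646304282
2.4 bottle along closing 0.02459035590186891 across -0.10130118530596592
1.0 bottle along closing 0.10400677824281583 across 0.007014686544953952
```

```bash
python3 - <<'E'
from plan import *
b=(.56,-.15,.22,1.5); a=(.6255,.022,.040,2.2)
plan([(*b,.094,8)])
plan([(.6255,.022,.15,2.2,.094,7),(.6255,.022,.13,2.2,.094,1)],b)
plan([(*a,.094,4),(*a,.0564,4)],(.6255,.022,.13,2.2))
E
```

```text
[0.045, -0.016, 0, 0.004, 0, -0.041, -1, 0.089, -0.031, 0, 0.004, 0, -0.082, -1, 0.134, -0.047, 0, 0.004, 0, -0.122, -1, 0.178, -0.063, 0, 0.004, 0.001, -0.163, -1, 0.223, -0.079, 0, 0.004, 0.001, -0.204, -1, 0.268, -0.094, 0, 0.004, 0.001, -0.245, -1, 0.312, -0.11, 0, 0.004, 0.001, -0.285, -1, 0.357, -0.126, 0, 0.004, 0.001, -0.326, -1]
[0.05, 0.015, 0.02, 0, 0, -0.064, -1, 0.101, 0.03, 0.04, 0, 0, -0.127, -1, 0.151, 0.046, 0.06, 0, 0, -0.191, -1, 0.201, 0.061, 0.08, 0, 0, -0.255, -1, 0.252, 0.076, 0.1, -0, 0, -0.318, -1, 0.302, 0.091, 0.12, 0, 0, -0.382, -1, 0.352, 0.106, 0.14, -0, 0, -0.446, -1, 0.352, 0.106, 0.18, -0, 0, -0.446, -1]
[0, -0, 0.045, 0, 0, 0, -1, 0, -0, 0.09, 0, 0, 0, -1, 0, -0, 0.135, 0, 0, 0, -1, 0, -0, 0.18, 0, 0, 0, -1, 0, -0, 0.18, 0, 0, 0, -0.2, 0, -0, 0.18, 0, 0, 0, -0.2, 0, -0, 0.18, 0, 0, 0, -0.2, 0, -0, 0.18, 0, 0, 0, -0.2]
```

Call:
drive_tool --deltas '[0.045, -0.016, 0, 0, 0, -0.04, -1, 0.09, -0.03, 0, 0, 0, -0.08, -1, 0.134, -0.047, 0, 0, 0, -0.12, -1, 0.18, -0.063, 0, 0, 0, -0.16, -1, 0.223, -0.08, 0, 0, 0, -0.2, -1, 0.268, -0.094, 0, 0, 0, -0.245, -1, 0.312, -0.11, 0, 0, 0, -0.285, -1, 0.357, -0.126, 0, 0, 0, -0.326, -1]'

```text
time_s: 42.4
eef_pos: [0.5586, -0.1476, 0.2159]
eef_rot: [-3.142, -0.0, 1.504]
force: [0.4, -0.7, -0.2]
finger_gap: 0.094
gripper_force: 0.0
```

Call:
drive_tool --deltas '[0.05, 0.015, 0.02, 0, 0, -0.06, -1, 0.1, 0.03, 0.04, 0, 0, -0.13, -1, 0.15, 0.046, 0.06, 0, 0, -0.19, -1, 0.2, 0.06, 0.08, 0, 0, -0.25, -1, 0.252, 0.076, 0.1, 0, 0, -0.32, -1, 0.302, 0.09, 0.12, 0, 0, -0.38, -1, 0.352, 0.106, 0.14, 0, 0, -0.446, -1, 0.352, 0.106, 0.16, 0, 0, -0.446, -1]'

```text
time_s: 43.4
eef_pos: [0.6239, 0.0257, 0.135]
eef_rot: [3.141, -0.001, 2.206]
force: [-0.1, -0.1, 0.2]
finger_gap: 0.0942
gripper_force: 0.0
```

```bash
python3 - <<'E'
from plan import *
bot.capture("side"); st()
a=(.6255,.022,.040,2.2)
plan([(*a,.094,4),(*a,.0564,4)])
s=bot.capture("side"); P=(.6245,.022,.076); print(ring("side",P,im=s),ring("side",(.407,-.1795,.076),im=s))
E
```

```text
t 43.45 p [0.6231 0.0239 0.1337] rpy [-3.1403e+00 -1.6000e-03  2.2028e+00] F [-1.1 -0.3 -2.2] gap 0.0935 gf 0.0 q [ 0.37  0.54 -0.62  1.65  0.35  1.07  0.27]
[-0.002, 0, 0.047, -0.001, -0.001, 0, -1, -0.003, 0.001, 0.094, -0.001, -0.001, 0.001, -1, -0.005, 0.001, 0.141, -0.001, -0.001, 0.001, -1, -0.006, 0.002, 0.187, -0.001, -0.001, 0.002, -1, -0.006, 0.002, 0.187, -0.001, -0.001, 0.002, -0.2, -0.006, 0.002, 0.187, -0.001, -0.001, 0.002, -0.2, -0.006, 0.002, 0.187, -0.001, -0.001, 0.002, -0.2, -0.006, 0.002, 0.187, -0.001, -0.001, 0.002, -0.2]
(array([0.6187, 0.0334, 0.076 ]), 21) (array([ 0.4162, -0.188 ,  0.076 ]), 19)
```

Call:
drive_tool --deltas '[-0.002, 0, 0.05, 0, 0, 0, -1, -0.003, 0, 0.1, 0, 0, 0, -1, -0.005, 0, 0.14, 0, 0, 0, -1, -0.006, 0, 0.187, 0, 0, 0, -1, -0.006, 0, 0.187, 0, 0, 0, -0.2, -0.006, 0, 0.187, 0, 0, 0, -0.2, -0.006, 0, 0.187, 0, 0, 0, -0.2, -0.006, 0, 0.187, 0, 0, 0, -0.2]'

```text
time_s: 44.5
eef_pos: [0.6259, 0.0203, 0.0432]
eef_rot: [3.141, 0.001, 2.2]
force: [0.2, 0.1, 4.6]
finger_gap: 0.0596
gripper_force: 28.7
```

```bash
python3 - <<'E'
from plan import *
st()
o=bot.get_obs(); x,y,z=o['eef_pos']; w=o['eef_rot'][2]
off=((.6252-x)*np.cos(w)+(.0222-y)*np.sin(w)); print("off",off)
c=(.6239-off*.55,-.165-off*.835,.21,.988); print(c)
b=(.60,-.03,.21,1.8)
plan([(x,y,.18,w,.0564,4),(*b,.0564,4)])
plan([(*c,.0564,7),(*c,.0564,1)],b)
E
```

```text
t 44.5 p [0.6259 0.0203 0.0432] rpy [3.1406e+00 7.0000e-04 2.2003e+00] F [0.2 0.1 4.6] gap 0.0596 gf 28.7 q [ 0.33  0.65 -0.57  1.7   0.42  0.92  0.22]
off 0.0019424073685344054
(np.float64(0.622831675947306), np.float64(-0.16662191015272623), 0.21, 0.988)
[-0, 0, -0.068, 0.001, 0, 0, -0.2, -0, 0, -0.137, 0.001, 0, 0, -0.2, -0, 0, -0.205, 0.001, 0, 0, -0.2, -0, 0, -0.274, 0.001, 0, 0, -0.2, -0.013, -0.025, -0.289, 0.001, 0, 0.064, -0.2, -0.026, -0.05, -0.304, 0.001, 0, 0.127, -0.2, -0.038, -0.075, -0.319, 0.001, 0, 0.191, -0.2, -0.051, -0.101, -0.334, 0.001, 0, 0.255, -0.2]
[-0.039, -0.003, -0, 0, -0, 0.074, -0.2, -0.079, -0.005, -0, 0, -0, 0.148, -0.2, -0.118, -0.008, -0, 0, -0, 0.222, -0.2, -0.158, -0.01, -0, 0, -0, 0.295, -0.2, -0.197, -0.013, -0, 0, -0, 0.369, -0.2, -0.237, -0.015, -0, -0, -0, 0.443, -0.2, -0.276, -0.018, -0, 0, -0, 0.517, -0.2, -0.276, -0.018, -0, 0, -0, 0.517, -0.2]
```

Call:
drive_tool --deltas '[0, 0, 0, 0, 0, 0, -0.2, 0, 0, -0.08, 0, 0, 0, -0.2, 0, 0, -0.18, 0, 0, 0, -0.2, 0, 0, -0.27, 0, 0, 0, -0.2, -0.013, -0.025, -0.29, 0, 0, 0.06, -0.2, -0.026, -0.05, -0.305, 0, 0, 0.13, -0.2, -0.038, -0.075, -0.32, 0, 0, 0.19, -0.2, -0.051, -0.1, -0.334, 0, 0, 0.255, -0.2]'

```text
time_s: 45.5
eef_pos: [0.5995, -0.0301, 0.2096]
eef_rot: [-3.141, -0.0, 1.797]
force: [0.4, -0.8, -1.5]
finger_gap: 0.0589
gripper_force: 29.1
```

Call:
drive_tool --deltas '[-0.04, -0.003, 0, 0, 0, 0.07, -0.2, -0.08, -0.005, 0, 0, 0, 0.15, -0.2, -0.118, -0.008, 0, 0, 0, 0.22, -0.2, -0.158, -0.01, 0, 0, 0, 0.295, -0.2, -0.197, -0.013, 0, 0, 0, 0.37, -0.2, -0.237, -0.015, 0, 0, 0, 0.443, -0.2, -0.276, -0.018, 0, 0, 0, 0.517, -0.2, -0.276, -0.018, 0, 0, 0, 0.517, -0.2]'

```text
time_s: 46.5
eef_pos: [0.6222, -0.1676, 0.2091]
eef_rot: [-3.141, 0.001, 0.986]
force: [0.5, 0.5, -1.9]
finger_gap: 0.0595
gripper_force: 29.1
```

```bash
python3 - <<'E'
from plan import *
bot.capture("side"); foot(.042); foot(.042); scan()
plan([(.6228,-.1666,.1035,.988,.0564,8)])
E
```

```text
t 46.6 p [ 0.6224 -0.1654  0.2093] rpy [-3.141e+00 -2.000e-04  9.905e-01] F [-0.3  0.4 -1.1] gap 0.0592 gf 29.1 q [ 0.47  0.45 -0.36  1.52  0.17  1.2  -0.5 ]
foot row expected 140.5 orange rows [139 140]
t 46.65 p [ 0.6225 -0.1651  0.2094] rpy [-3.1411e+00 -3.0000e-04  9.9090e-01] F [ 0.4  0.6 -2.3] gap 0.0592 gf 29.1 q [ 0.47  0.45 -0.36  1.52  0.17  1.2  -0.5 ]
foot row expected 140.5 orange rows [139 140]
A None None
C None None
D (array([ 0.4067, -0.178 ,  0.076 ]), 63) (array([ 0.4095, -0.1748,  0.076 ]), 41)
0 [ 0.5502 -0.2769] None (array([ 0.5545, -0.2755,  0.135 ]), 46)
67 [ 0.5871 -0.221 ] (array([ 0.5756, -0.2139,  0.135 ]), 16) (array([ 0.5898, -0.2198,  0.135 ]), 44)
-67 [ 0.5134 -0.3328] None (array([ 0.5156, -0.3319,  0.135 ]), 81)
134 [ 0.6239 -0.165 ] None None
-134 [ 0.4765 -0.3888] (array([ 0.4603, -0.3862,  0.135 ]), 179) None
[-0, 0, 0.026, -0, -0, 0, -0.2, -0.001, 0.001, 0.053, -0, -0, 0, -0.2, -0.001, 0.001, 0.079, -0, -0, 0.001, -0.2, -0.001, 0.001, 0.106, -0, -0, 0.001, -0.2, -0.001, 0.001, 0.132, -0, -0, 0.001, -0.2, -0.002, 0.002, 0.159, -0, -0, 0.001, -0.2, -0.002, 0.002, 0.185, -0, -0, 0.001, -0.2, -0.002, 0.002, 0.212, -0, -0, 0.001, -0.2]
```

Call:
drive_tool --deltas '[0, 0, 0.04, 0, 0, 0, -0.2, 0, 0, 0.08, 0, 0, 0, -0.2, 0, 0, 0.12, 0, 0, 0, -0.2, 0, 0, 0.16, 0, 0, 0, -0.2, 0, 0, 0.19, 0, 0, 0, -0.2, 0, 0, 0.206, 0, 0, 0, -0.2, 0, 0, 0.212, 0, 0, 0, -0.2, 0, 0, 0.212, 0, 0, 0, -0.2]'

```text
time_s: 47.75
eef_pos: [0.6228, -0.1663, 0.1037]
eef_rot: [3.141, -0.0, 0.988]
force: [0.0, -0.3, -1.9]
finger_gap: 0.059
gripper_force: 29.1
```

```bash
python3 - <<'E'
from plan import *
foot(.042)
E
```

```text
t 47.8 p [ 0.6228 -0.1662  0.1039] rpy [ 3.141e+00 -3.000e-04  9.878e-01] F [-0.4  1.1 -3. ] gap 0.0597 gf 29.1 q [ 0.46  0.55 -0.34  1.62  0.21  1.   -0.53]
foot row expected 170.6 orange rows [170]
```

Call:
drive_tool --deltas '[0, 0, 0.002, 0, 0, 0, -0.2, 0, 0, 0.003, 0, 0, 0, -0.2, 0, 0, 0.003, 0, 0, 0, -0.45, 0, 0, 0.003, 0, 0, 0, -0.8, 0, 0, 0.003, 0, 0, 0, -1, 0, 0, -0.06, 0, 0, 0, -1, 0, 0, -0.15, 0, 0, 0, -1, 0, 0, -0.22, 0, 0, 0, -1]'

```text
time_s: 48.8
eef_pos: [0.6228, -0.1662, 0.2153]
eef_rot: [3.141, -0.0, 0.988]
force: [0.8, 0.5, -0.1]
finger_gap: 0.0932
gripper_force: 0.0
```

```bash
python3 - <<'E'
from plan import *
st(); scan()
b=(.52,-.12,.21,1.2); a=(.4080,-.178,.037,1.16)
plan([(*b,.094,3),(.4080,-.178,.15,1.16,.094,5)])
plan([(*a,.094,4),(*a,.0564,4)],(.4080,-.178,.15,1.16))
E
```

```text
t 48.8 p [ 0.6228 -0.1662  0.2153] rpy [ 3.1407e+00 -4.0000e-04  9.8790e-01] F [ 0.8  0.5 -0.1] gap 0.0932 gf 0.0 q [ 0.47  0.45 -0.36  1.52  0.17  1.21 -0.5 ]
A None None
C None None
D (array([ 0.4067, -0.1781,  0.076 ]), 64) (array([ 0.4091, -0.1757,  0.076 ]), 46)
0 [ 0.5502 -0.2769] None (array([ 0.5545, -0.2755,  0.135 ]), 44)
67 [ 0.5871 -0.221 ] (array([ 0.5754, -0.215 ,  0.135 ]), 19) (array([ 0.5899, -0.2198,  0.135 ]), 47)
-67 [ 0.5134 -0.3328] None (array([ 0.5158, -0.332 ,  0.135 ]), 83)
134 [ 0.6239 -0.165 ] None (array([ 0.6277, -0.1632,  0.135 ]), 77)
-134 [ 0.4765 -0.3888] (array([ 0.4585, -0.3854,  0.135 ]), 155) None
[-0.012, -0.075, 0.005, 0.003, -0.001, -0.045, -1, -0.025, -0.15, 0.009, 0.004, -0.001, -0.09, -1, -0.037, -0.225, 0.014, 0.004, -0.001, -0.135, -1, -0.081, -0.25, 0.038, 0.004, -0.001, -0.13, -1, -0.126, -0.275, 0.061, 0.004, -0.001, -0.125, -1, -0.17, -0.3, 0.085, 0.004, -0.001, -0.12, -1, -0.214, -0.324, 0.109, 0.004, -0.001, -0.115, -1, -0.258, -0.349, 0.133, 0.004, -0.001, -0.11, -1]
[0, -0, 0.056, 0, 0, 0, -1, 0, -0, 0.113, 0, 0, 0, -1, 0, -0, 0.169, 0, 0, 0, -1, 0, -0, 0.226, 0, 0, 0, -1, 0, -0, 0.226, 0, 0, 0, -0.2, 0, -0, 0.226, 0, 0, 0, -0.2, 0, -0, 0.226, 0, 0, 0, -0.2, 0, -0, 0.226, 0, 0, 0, -0.2]
```

```bash
python3 - <<'E'
from plan import *
e=plane("top",[(382.2,209.9),(426.6,236)],.045)[:,:2]; d=e[1]-e[0]; d/=np.linalg.norm(d); print(e, "dist D-edge",abs(np.cross(d,np.array([.408,-.178])-e[0])))
b=(.53,-.12,.21,1.4); a=(.4080,-.178,.037,2.04)
plan([(*b,.094,4),(.47,-.15,.2,1.8,.094,4)])
plan([(.4080,-.178,.14,2.04,.094,3),(*a,.094,5)],(.47,-.15,.2,1.8))
E
```

```text
[[ 0.4937358  -0.15807038]
 [ 0.42254702 -0.28098463]] dist D-edge 0.06420231378205721
[-0.007, -0.052, 0.003, 0.004, -0.001, -0.066, -1, -0.013, -0.104, 0.007, 0.004, -0.001, -0.131, -1, -0.02, -0.156, 0.01, 0.004, -0.001, -0.197, -1, -0.026, -0.209, 0.014, 0.004, -0, -0.262, -1, -0.055, -0.225, 0.019, 0.004, -0, -0.326, -1, -0.084, -0.242, 0.024, 0.004, -0, -0.39, -1, -0.113, -0.259, 0.029, 0.004, 0, -0.453, -1, -0.143, -0.276, 0.033, 0.004, 0, -0.517, -1]
[-0.009, -0.044, 0.04, 0, 0, -0.051, -1, -0.018, -0.089, 0.08, -0, 0, -0.102, -1, -0.026, -0.133, 0.12, 0, 0, -0.153, -1, -0.026, -0.133, 0.161, 0, 0, -0.153, -1, -0.026, -0.133, 0.202, 0, 0, -0.153, -1, -0.026, -0.133, 0.244, 0, 0, -0.153, -1, -0.026, -0.133, 0.285, 0, 0, -0.153, -1, -0.026, -0.133, 0.326, 0, 0, -0.153, -1]<stdin>:2: DeprecationWarning: Arrays of 2-dimensional vectors are deprecated. Use arrays of 3-dimensional vectors instead. (deprecated in NumPy 2.0)
```

Call:
drive_tool --deltas '[-0.007, -0.05, 0, 0, 0, -0.066, -1, -0.013, -0.104, 0, 0, 0, -0.13, -1, -0.02, -0.156, 0.01, 0, 0, -0.2, -1, -0.026, -0.21, 0.014, 0, 0, -0.26, -1, -0.055, -0.225, 0.02, 0, 0, -0.326, -1, -0.084, -0.242, 0.024, 0, 0, -0.39, -1, -0.113, -0.26, 0.03, 0, 0, -0.453, -1, -0.143, -0.276, 0.033, 0, 0, -0.517, -1]'

```text
time_s: 49.9
eef_pos: [0.4672, -0.1501, 0.1964]
eef_rot: [-3.141, -0.0, 1.803]
force: [-0.4, -0.4, 0.3]
finger_gap: 0.0941
gripper_force: 0.0
```

```bash
python3 - <<'E'
from plan import *
st(); print(ring("top",(.407,-.1795,.076)),ring("side",(.407,-.1795,.076)))
a=(.4080,-.178,.037,2.04)
plan([(.4080,-.178,.14,2.04,.094,3),(*a,.094,5)])
E
```

```text
t 49.9 p [ 0.4672 -0.1501  0.1964] rpy [-3.1410e+00 -4.0000e-04  1.8032e+00] F [-0.4 -0.4  0.3] gap 0.0941 gf 0.0 q [ 0.7   0.19 -0.51  1.91  0.11  1.07  0.38]
(array([ 0.4071, -0.1656,  0.076 ]), 14) (array([ 0.4084, -0.1623,  0.076 ]), 13)
[-0.009, -0.042, 0.038, -0.001, -0, -0.051, -1, -0.018, -0.084, 0.075, -0.001, -0, -0.102, -1, -0.026, -0.127, 0.113, -0.001, -0, -0.153, -1, -0.026, -0.126, 0.154, -0.001, -0, -0.153, -1, -0.026, -0.126, 0.195, -0.001, -0, -0.153, -1, -0.026, -0.126, 0.237, -0.001, -0, -0.153, -1, -0.026, -0.126, 0.278, -0.001, -0, -0.153, -1, -0.026, -0.126, 0.319, -0.001, -0, -0.153, -1]
```

```bash
python3 - <<'E'
from plan import *
t=bot.capture("top"); s=bot.capture("side"); st()
for y in (-.15,-.14,-.13):
  print(ring("top",(.407,y,.076),r=13,im=t),ring("side",(.407,y,.076),r=13,im=s))
a=cv2.resize(t[180:300,330:450],None,fx=3,fy=3); b=cv2.resize(s[100:220,310:430],None,fx=3,fy=3); cv2.imwrite("pics/d.png",np.hstack([a,b])[...,::-1])
E
```

```text
t 50.1 p [ 0.4682 -0.1499  0.1969] rpy [ 3.1415 -0.      1.7973] F [ 0.5  0.7 -0.2] gap 0.0938 gf 0.0 q [ 0.7   0.19 -0.51  1.91  0.11  1.07  0.37]
(array([ 0.4071, -0.1656,  0.076 ]), 15) (array([ 0.4084, -0.1623,  0.076 ]), 13)
(array([ 0.4071, -0.1656,  0.076 ]), 15) (array([ 0.4084, -0.1623,  0.076 ]), 13)
(array([ 0.4059, -0.1632,  0.076 ]), 12) (array([ 0.4084, -0.1623,  0.076 ]), 13)
```

View pics/d.png

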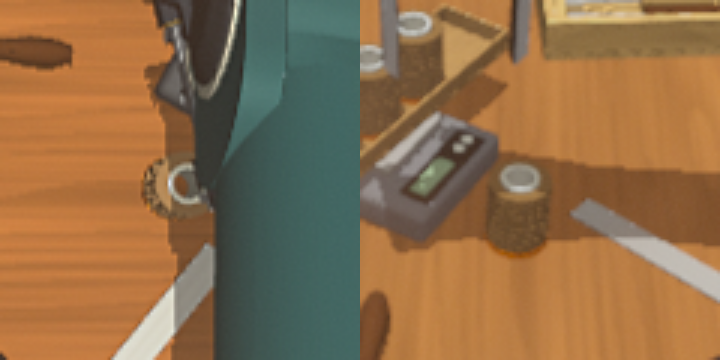

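D stands where it was (ring at about (363,159) in the side view), only in the arm's shadow. Going down to grasp it.

Call:
drive_tool --deltas '[-0.009, -0.042, 0.03, 0, 0, -0.05, -1, -0.018, -0.084, 0.06, 0, 0, -0.1, -1, -0.026, -0.126, 0.1, 0, 0, -0.153, -1, -0.026, -0.126, 0.12, 0, 0, -0.153, -1, -0.026, -0.126, 0.17, 0, 0, -0.153, -1, -0.026, -0.126, 0.23, 0, 0, -0.153, -1, -0.026, -0.126, 0.28, 0, 0, -0.153, -1, -0.026, -0.126, 0.319, 0, 0, -0.153, -1]'

```text
time_s: 51.1
eef_pos: [0.4108, -0.1761, 0.0365]
eef_rot: [3.141, -0.001, 2.038]
force: [-0.0, -0.7, -0.1]
finger_gap: 0.0941
gripper_force: 0.0
```

Call:
drive_tool --deltas '[0, 0, 0, 0, 0, 0, -1, 0, 0, 0, 0, 0, 0, -0.2, 0, 0, 0, 0, 0, 0, -0.2, 0, 0, 0, 0, 0, 0, -0.2, 0, 0, 0, 0, 0, 0, -0.2, 0, 0, 0, 0, 0, 0, -0.2, 0, 0, 0, 0, 0, 0, -0.2, 0, 0, 0, 0, 0, 0, -0.2]'

```text
time_s: 52.1
eef_pos: [0.4097, -0.1771, 0.0377]
eef_rot: [-3.142, 0.0, 2.04]
force: [-3.2, -0.1, 6.9]
finger_gap: 0.06
gripper_force: 25.0
```

```bash
python3 - <<'E'
from plan import *
st()
o=bot.get_obs(); x,y,z=o['eef_pos']; w=o['eef_rot'][2]
off=((.4078-x)*np.cos(w)+(-.178-y)*np.sin(w)); print("off",off)
c=(.4765-off*.55,-.3888-off*.835,.2,.988); print(c)
b=(.41,-.2,.2,1.7)
plan([(x,y,.17,w,.0564,5),(*b,.0564,3)])
plan([(*c,.0564,7),(*c,.0564,1)],b)
E
```

```text
t 52.1 p [ 0.4097 -0.1771  0.0377] rpy [-3.1415e+00  4.0000e-04  2.0400e+00] F [-3.2 -0.1  6.9] gap 0.06 gf 25.0 q [ 0.74  0.35 -0.46  2.15  0.25  0.69  0.58]
off 5.775601338411278e-05
(np.float64(0.47646823419263873), np.float64(-0.3888482262711757), 0.2, 0.988)
[-0, -0, -0.053, -0, 0, -0, -0.2, -0, -0, -0.106, -0, 0, -0, -0.2, -0, -0, -0.159, -0, 0, -0, -0.2, -0, -0, -0.212, -0, 0, -0, -0.2, -0, -0, -0.265, -0, 0, -0, -0.2, -0.014, -0.007, -0.285, -0, 0, 0.072, -0.2, -0.028, -0.013, -0.305, -0, 0, 0.144, -0.2, -0.041, -0.02, -0.325, 0, 0, 0.216, -0.2]
[-0.056, 0.012, 0, 0, -0, 0.065, -0.2, -0.112, 0.024, 0, 0, -0, 0.13, -0.2, -0.168, 0.036, 0, 0, -0, 0.194, -0.2, -0.224, 0.048, 0, 0, -0, 0.259, -0.2, -0.28, 0.059, 0, 0, -0, 0.324, -0.2, -0.336, 0.071, 0, 0, -0, 0.389, -0.2, -0.392, 0.083, 0, 0, -0, 0.453, -0.2, -0.392, 0.083, 0, 0, -0, 0.453, -0.2]
```

Call:
drive_tool --deltas '[0, 0, -0.05, 0, 0, 0, -0.2, 0, 0, -0.105, 0, 0, 0, -0.2, 0, 0, -0.16, 0, 0, 0, -0.2, 0, 0, -0.21, 0, 0, 0, -0.2, 0, 0, -0.265, 0, 0, 0, -0.2, -0.014, -0.007, -0.29, 0, 0, 0.07, -0.2, -0.028, -0.013, -0.31, 0, 0, 0.144, -0.2, -0.041, -0.02, -0.325, 0, 0, 0.216, -0.2]'

```text
time_s: 53.1
eef_pos: [0.4099, -0.1999, 0.2003]
eef_rot: [3.142, 0.0, 1.697]
force: [0.3, 1.1, -2.6]
finger_gap: 0.0601
gripper_force: 25.0
```

Call:
drive_tool --deltas '[-0.056, 0.01, 0, 0, 0, 0.065, -0.2, -0.112, 0.024, 0, 0, 0, 0.13, -0.2, -0.168, 0.036, 0, 0, 0, 0.194, -0.2, -0.224, 0.048, 0, 0, 0, 0.26, -0.2, -0.28, 0.06, 0, 0, 0, 0.324, -0.2, -0.336, 0.07, 0, 0, 0, 0.39, -0.2, -0.392, 0.083, 0, 0, 0, 0.453, -0.2, -0.392, 0.083, 0, 0, 0, 0.453, -0.2]'

```text
time_s: 54.1
eef_pos: [0.4763, -0.39, 0.1991]
eef_rot: [-3.141, -0.0, 0.986]
force: [-0.9, 0.3, -2.3]
finger_gap: 0.0606
gripper_force: 25.0
```

```bash
python3 - <<'E'
from plan import *
bot.capture("side"); foot(.0377); foot(.0377)
plan([(.4765,-.3888,.0985,.988,.0564,8)])
E
```

```text
t 54.2 p [ 0.4764 -0.3881  0.1994] rpy [-3.1405e+00 -5.0000e-04  9.9040e-01] F [ 0.4  0.6 -2.4] gap 0.0599 gf 25.0 q [ 0.85  0.4  -0.28  1.61  0.12  1.15 -0.04]
foot row expected 94.9 orange rows [93 94]
t 54.25 p [ 0.4765 -0.3879  0.1997] rpy [-3.1409e+00 -4.0000e-04  9.9090e-01] F [-0.2 -0.9 -2.4] gap 0.0599 gf 25.0 q [ 0.85  0.4  -0.28  1.61  0.12  1.15 -0.04]
foot row expected 94.8 orange rows [93 94]
[-0, 0, 0.025, -0, -0, 0, -0.2, -0, 0, 0.051, -0, -0, 0, -0.2, -0.001, 0, 0.076, -0, -0, 0.001, -0.2, -0.001, 0.001, 0.101, -0, -0, 0.001, -0.2, -0.001, 0.001, 0.127, -0, -0, 0.001, -0.2, -0.001, 0.001, 0.152, -0, -0, 0.001, -0.2, -0.001, 0.001, 0.177, -0, -0, 0.002, -0.2, -0.002, 0.001, 0.202, -0, -0, 0.002, -0.2]
```

Call:
drive_tool --deltas '[0, 0, 0.04, 0, 0, 0, -0.2, 0, 0, 0.08, 0, 0, 0, -0.2, 0, 0, 0.12, 0, 0, 0, -0.2, 0, 0, 0.155, 0, 0, 0, -0.2, 0, 0, 0.18, 0, 0, 0, -0.2, 0, 0, 0.196, 0, 0, 0, -0.2, 0, 0, 0.202, 0, 0, 0, -0.2, 0, 0, 0.202, 0, 0, 0, -0.2]'

```text
time_s: 55.25
eef_pos: [0.4767, -0.3887, 0.0991]
eef_rot: [3.141, -0.0, 0.989]
force: [-0.3, 0.7, -2.9]
finger_gap: 0.0604
gripper_force: 25.0
```

```bash
python3 - <<'E'
from plan import *
st()
E
```

```text
t 55.25 p [ 0.4767 -0.3887  0.0991] rpy [ 3.1415e+00 -1.0000e-04  9.8940e-01] F [-0.3  0.7 -2.9] gap 0.0604 gf 25.0 q [ 0.83  0.5  -0.26  1.71  0.15  0.95 -0.07]
```

Foot about 2 mm above the floor; a last millimetre and release, then withdraw well clear.

Call:
drive_tool --deltas '[0, 0, 0.002, 0, 0, 0, -0.2, 0, 0, 0.003, 0, 0, 0, -0.2, 0, 0, 0.003, 0, 0, 0, -0.45, 0, 0, 0.003, 0, 0, 0, -0.8, 0, 0, 0.003, 0, 0, 0, -1, 0, 0, -0.06, 0, 0, 0, -1, 0, 0, -0.15, 0, 0, 0, -1, 0, 0, -0.25, 0, 0, 0, -1]'

```text
time_s: 56.25
eef_pos: [0.4762, -0.3884, 0.2251]
eef_rot: [-3.141, -0.0, 0.989]
force: [0.2, 0.4, 0.8]
finger_gap: 0.0937
gripper_force: 0.0
```

Call:
drive_tool --deltas '[-0.05, 0.03, -0.02, 0, 0, 0, -1, -0.1, 0.05, -0.05, 0, 0, 0, -1, -0.15, 0.08, -0.05, 0, 0, 0, -1, -0.2, 0.1, -0.05, 0, 0, 0, -1, -0.2, 0.1, -0.05, 0, 0, 0, -1, -0.2, 0.1, -0.05, 0, 0, 0, -1, -0.2, 0.1, -0.05, 0, 0, 0, -1, -0.2, 0.1, -0.05, 0, 0, 0, -1]'

```text
time_s: 57.25
eef_pos: [0.4637, -0.4991, 0.2492]
eef_rot: [3.141, -0.0, 0.99]
force: [0.6, -0.6, 0.3]
finger_gap: 0.0939
gripper_force: 0.0
```

```bash
python3 - <<'E'
from plan import *
st(); scan()
t=bot.capture("top"); s=bot.capture("side")
a=cv2.resize(t[100:300,140:500],None,fx=1.1,fy=1.5); b=cv2.resize(s[60:400,180:440],None,fx=1.5,fy=1.5)
im=np.zeros((510,790,3),np.uint8); im[:a.shape[0],:a.shape[1]]=a; im[:b.shape[0],398:398+b.shape[1]]=b; cv2.imwrite("pics/end.png",im[...,::-1])
E
```

```text
t 57.25 p [ 0.4637 -0.4991  0.2492] rpy [ 3.1414 -0.      0.9902] F [ 0.6 -0.6  0.3] gap 0.0939 gf 0.0 q [ 0.94  0.49 -0.24  1.37  0.12  1.3   0.11]
A None None
C None None
D None None
0 [ 0.5502 -0.2769] (array([ 0.5523, -0.2762,  0.135 ]), 84) (array([ 0.555 , -0.2748,  0.135 ]), 86)
67 [ 0.5871 -0.221 ] (array([ 0.5874, -0.2202,  0.135 ]), 82) (array([ 0.5897, -0.2187,  0.135 ]), 92)
-67 [ 0.5134 -0.3328] (array([ 0.5129, -0.3335,  0.135 ]), 83) (array([ 0.5158, -0.3319,  0.135 ]), 83)
134 [ 0.6239 -0.165 ] (array([ 0.6245, -0.1651,  0.135 ]), 79) (array([ 0.6274, -0.1636,  0.135 ]), 101)
-134 [ 0.4765 -0.3888] (array([ 0.4768, -0.3893,  0.135 ]), 87) (array([ 0.4792, -0.387 ,  0.135 ]), 75)
```

View pics/end.png

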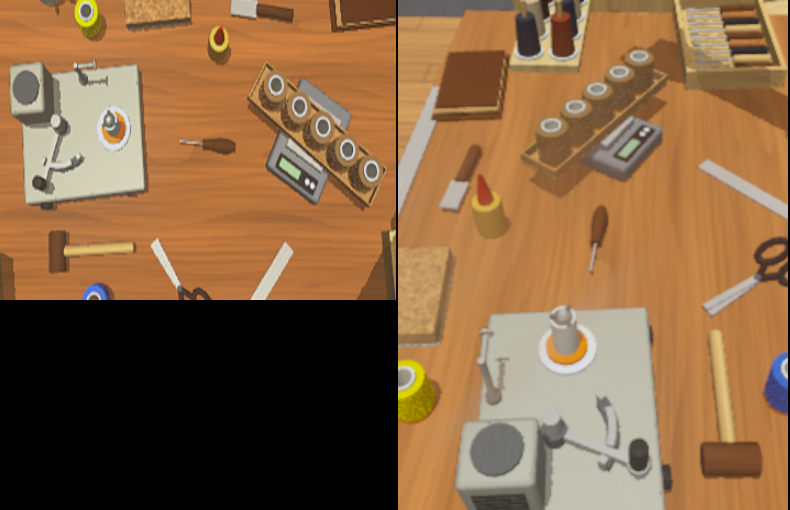

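All five spools stand in the level tray (right half, from (550,125) to (638,60)). The core is seated with its dogs out, the lever is in its clamp notch, and the bystanders have not moved.

```bash
python3 -c "
from plant import bot
print(bot.sign_off())"
```

```text
the job is handed in; nothing more can be done
None
```

The winder is changed over: the core is down on its seat and the lever is back in its clamp notch. All five full spools stand upright in the level, centred tray, the awl, glue bottle and mallet were not moved, and the job was handed in at about 57 s.

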